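# Close the captive case screws, then unclamp the box from its assembly jig

## Robot

A 7-joint arm with a two-finger parallel gripper is mounted at the origin on a cart in front of the work surface, level with it; the furniture and walls round the work are solid. World frame = base frame: x ahead of the robot, y to its left, z up, the work surface at z = 0. Lengths are in m, angles in rad, forces in N, time in s.
With the tool pointing down it reaches from about 0.425 to 0.875 m from the base axis. Payload 8.4 kg.
Tool frame: the origin (TCP) lies midway between the tips of the shut fingers; the grasp point (between the pads) lies 19 mm behind it; z points along the fingers, y is the line along which they close (so a half turn about z gives the same grasp; the last joint's range is limited). The gripper opens to 85 mm and grips with 20 to 120 N. Pads are 22 mm wide; open, the fingers measure 114 mm over their backs; the gripper's body (76 mm by 85 mm) begins 54 mm behind the grasp point. The pads swing forward as they close: fully open they stand 13 mm farther back than shut.
Start: joints at [-1.325, 0.333, 0.04, 1.465, -0.013, 1.343, -0.059], TCP at [0.22, 0.612, 0.231] pointing down, gripper open.
Joint ranges: [-2.58, 2.58], [-0.38, 2.09], [-1.3, 1.39], [0.25, 2.4], [-1.5, 4.64], [0.08, 2.09], [-2.65, 2.65]. Speed limits (rad/s): [2.22, 2.22, 2.79, 2.79, 3.14, 3.14, 3.14].

## Interface

Orientations are given as a rotation vector (axis times angle).
In Python, from cell import readout, optics, robot gives the robot as it stands. The module is installed in compiled form; this text tells all that it offers.
- The arm moves only by the shell command python3 -m handwheel 'ROWS' [FORCE]. ROWS is text: rows parted by semicolons, each of 7 numbers parted by spaces: the turn, a rotation vector about the tool's x, y, z in rad, then the shift along the tool's x, y, z in m, then the finger opening in m, from 0 to 0.0854. A call has 1 to 5 rows; each row is the pose to reach, as a shift and turn from the pose commanded when the call began, along the tool's axes at that moment; what a row does not reach only later rows make up. A row lasts 1/8 s, in which the tool goes at most 62.5 mm and 10.7 degrees, less where a joint would pass 70% of its speed; a pose out of reach is approached as far as the arm can. A call with a gripper value outside its range is refused whole. The fingers move at their own pace and stop on an object; FORCE is the grip in N (left out, the last holds). Time passes only in rows, so rows that repeat a pose let the fingers close. It gives the time, the measured TCP pose, the force, the opening and the grip force at its end, in the units of the state.
- readout.read_state(): the state, without advancing time (a new reading comes with each control period).
- optics.snapshot(name): name is "side" or "top"; returns a dict with "image" (480x640x3 uint8, blue, green, red), "fx", "fy", "cx", "cy" (pixels), "rvec" (rotation vector, rad) and "tvec" (3), from world to camera coordinates, as OpenCV has them. Camera axes: x right, y down, z forward; pixel columns grow to the right and rows downward; lengths in m; the calibration is good to about 2 mm. A picture is of the moment at which its call begins. There is no depth.
- robot.job_done(): hands the job in; it is judged then, once.
Trained networks look in a picture, given as the dict that the camera call returned (one of the last four; its "shot" number tells which), for a name from the list of things; names that differ only in an ending like _2 or _b are one class to them, and where a whole thing is asked for, a point or a joint stands for the part that bears it (a point fixed in the world has none). Each returns a list of dicts, best first, with "conf" (0 to 1); they miss things now and then, are a little off and sometimes report something else, mostly with a low value. They report only what shows in the picture. A call takes as long as a camera call. They do not tell look-alikes from the thing itself.
- optics.outline_of(picture, target): "pixels" (480x640 bool, what is visible of it) and "extent" ([centre column, centre row, width, height] in pixels, round what is visible of it).
- optics.spot_point(picture, target): "xy" ([column, row] in pixels: a listed point, or the origin of a listed thing).
The state is a dict: "t": time; "q": joint angles; "qd": joint speeds; "effort": joint torques, N m; "tcp_pos": TCP position; "tcp_rot": TCP orientation; "ft_force": force on the tool from outside, world axes, zero at the start; "moment": the same for the moment, N m; "opening": finger opening in m; "gripper_force": force on a finger pad.
Only numpy, scipy, OpenCV 4.12 (cv2) and the standard library are available. Lean on these libraries where they do the work, as an engineer would, in place of code of your own. Each camera call takes 0.05 s, during which the arm holds its last target. There are 200 camera calls.

## Task

The die-cast box in the assembly jig is ready to be closed up: with the T-handled key from its stand, turn both slotted quarter-turn screws in its lid clockwise to their stops while the clamp still holds it; the key belongs back upright in its stand when you are done with it. With the screws closed, swing the toggle clamp's handle over, away from the box, until the arm stands up, and bring the box out of the nest's open end so that it rests flat on the bench in front of the jig, lid up. Do not drop or tip the box or push the other things on the bench about.

Things in the scene. Friction and masses are not known exactly. Their poses are not given: they have to be found in the camera images.
- nest (a point): Centre of the nest floor of the fixed assembly jig, on its aluminium plate 5 mm thick (this point is 5 mm above the bench). x runs along the nest from its open end to its end stops, y toward the clamp's side (the robot's left), z up; the open end faces the robot, give or take 0.3 rad. The plate spans x -60 to +68 mm, y -45 to +132 mm in this frame; its edge at the open end is bevelled.
- jig: The jig; origin on the bench under the nest's centre, axes as the nest's. Rails 17 mm high above the bench run along the nest at |y| = 27 to 36 mm, x -38 to +54 mm; two end stops 19 mm high stand at x = 56 to 64 mm, |y| = 14 to 27 mm, with a gap between; nothing closes the -x end. The clamp's bracket spans x -25 to +25, y +59 to +129 mm, 66 mm high.
- box_centre (a point): Centre, half-way up, of the loose die-cast aluminium box in the nest: 110 mm long (this frame's x), 52 wide (y), 34 high, 0.17 to 0.33 kg; axes as the nest's at the start. A round socket 19 mm across sticks out 14 mm from its -x end; its +x end is flat. On the lid at x = -38 and +38 mm stand round bosses 28 mm across, 6 mm high, round the screw heads. Height: 22 mm in the nest, 17 mm flat on the bench.
- slot_near (a point): Centre of the top of the screw head nearer the nest's open end, 5 mm above the lid. Steel head 20 mm across; its slot runs right across along this frame's x axis, is 4.6 mm wide (mouth chamfered to 8 mm) and 5 mm deep, its floor being the lid.
- slot_far (a point): The same point of the screw head nearer the end stops; same sizes, slot along this frame's x axis.
- screw_near (a joint): Turn of the screw nearer the open end, rad: 0 with its slot square across the box, growing clockwise seen from above, stop at 1.571 (closed) with its slot along the box. Stiff with friction (about 0.08 N m), stays where it is left. Starts somewhere between 0 and 0.45.
- screw_far (a joint): The same for the screw nearer the end stops.
- key_bar (a point): Centre of the T-handled key's crossbar, where it is gripped: black bar 72 mm long (this frame's x axis), 14 mm thick (y), 15 mm high; the key hangs below it along -z. 0.12 kg. Below the bar: a steel shank 10 mm across, a flange 26 mm across with its underside 56 mm below this point, then 12 mm shank and the flat blade.
- key_tip (a point): Tip of the key's blade, 88 mm straight below key_bar. The blade is 14 mm wide along the key's x axis (parallel to the crossbar) and 2.8 mm thick, so that it has about 0.15 rad of play in a slot; seated, the tip is on the slot's floor, 5 mm below the slot point.
- stand_mouth (a point): Centre of the mouth of the hole in the fixed wooden key stand: block 52 x 52 mm, 40 mm high (this point is 40 mm above the bench), on a 66 x 66 mm foot; round hole 20 mm across, 34 mm deep. The key stands upright in it, flange on the block, tip 32 mm below the mouth; any turn about its own axis will do.
- clamp_arm (a joint): Rise of the clamp's arm, rad: 0 with the arm level over the box, its rubber foot pressing on the lid; 1.7 fully open, the arm upright. It follows the handle through a toggle linkage: the first 0.4 rad of the handle raise the arm only 0.1 rad, then about one to one. Let go below 0.8 rad the arm sinks back; above that it stays.
- handle_end (a point): Upper end of the clamp's handle, a grey round sleeve 16 mm across over its last 50 mm, upright when clamped, its end then 147 mm above the bench at y = +67 mm of the nest's frame. Frame fixed in the handle, z along it to its end. A push of 5 N at its end (8 N half-way down) toward the nest's +y takes it over centre.
- clamp_centre (a point): Point about which the handle swings, nearly enough: its end moves in the nest's y-z plane on an arc of about 88 mm radius about this point, from upright by about 1.65 rad toward +y, to lie level behind the clamp, end about 55 mm above the bench. The arm then stands upright over the bracket, its top about 135 mm above the bench.
- hot_air_tool: Hot-air gun, fixed, lying in its stand between the jig and the key stand; in the way of a straight move from one to the other. With its stand and cord it fills x 0.47 to 0.69, y -0.11 to +0.065 in the robot's frame and is 0.22 m high, so go over it or round its front. Only the low foot of the stand (20 mm high) reaches nearer than x = 0.51.
- module: small blue circuit board with two rows of pins, 58 x 30 x 18 mm, lying in front of the key stand; to be left alone (origin at the centre of its underside)
- hexkeys: set of hex keys in a red holder, 53 x 85 x 12 mm, flat near the front edge of the bench; to be left alone (origin at the centre of its underside)
- tape: roll of black tape, 65 mm across, 18 mm high, lying behind the jig; to be left alone (origin at the centre of its underside)
- cutters: side cutters with green handles, 151 x 59 x 11 mm, flat on the bench far to the right; to be left alone (origin at the centre of its underside)
- battery: blue battery pack, 178 x 48 x 27 mm, lying behind the jig; to be left alone (origin at the centre of its underside)
- driver: red motor driver, 154 x 73 x 32 mm, on the bench far to the right; to be left alone (origin at the centre of its underside)
- box: The same box; origin at the centre of its underside, axes as box_centre.
Things that resemble listed ones, but are neither listed nor needed, are in the scene too. What is meant by the part that bears stand_mouth is not green or red, and is the larger of those in its own colour.

How it is judged:
On the way, in this order (a step that is already met when the one before it is completed fails the run):
1. one screw is turned clockwise to within 0.17 rad of its stop with the key's blade in its slot, the clamp still shut (((value of joint screw_near above 1.4 rad and distance between key_tip and slot_near below 0.012 m and value of joint clamp_arm below 0.12 rad) or (value of joint screw_far above 1.4 rad and distance between key_tip and slot_far below 0.012 m and value of joint clamp_arm below 0.12 rad))), for 0.1 s.
2. both screws are turned to within 0.17 rad of their stops, the key's blade in the slot of the last, the clamp still shut (value of joint each of screw_near, screw_far above 1.4 rad and (distance between key_tip and slot_near below 0.012 m or distance between key_tip and slot_far below 0.012 m) and value of joint clamp_arm below 0.12 rad), for 0.1 s.
3. the clamp is flipped open: its arm has risen by more than 1.25 rad (value of joint clamp_arm above 1.25 rad), for 0.1 s.
At the end, for the whole second after the job is handed in: Both screws within 0.17 rad of their stops; clamp arm raised over 1.25 rad; box at rest flat on the bench, lid up (within 2.5 mm, 0.06 rad), its centre 105 to 300 mm in front of the nest's, within 120 mm sideways; key upright in its stand, blade 26 mm or more down the hole (value of joint each of screw_near, screw_far above 1.4 rad and value of joint clamp_arm above 1.25 rad and height (world z) of box_centre between 0.014 and 0.0195 m and angle between box_centre's own z axis and vertical below 0.06 rad and x of box_centre in the frame of nest between -0.3 and -0.105 m and y of box_centre in the frame of nest between -0.12 and 0.12 m and linear speed of box below 0.02 m/s and horizontal distance between key_tip and stand_mouth below 0.009 m and z of key_tip in the frame of stand_mouth below -0.026 m and angle between key_bar's own z axis and vertical below 0.15 rad); the robot touches nothing.
It fails at once if the box is tipped over (angle between box_centre's own z axis and vertical above 0.6 rad).
It fails at once if the box is dropped or thrown (faster than 0.8 m/s) (linear speed of box above 0.8 m/s).
It fails at once if another thing on the bench is pushed more than 30 mm (distance of any of module, hexkeys, tape, cutters, battery, driver from where it was at the start of the episode above 0.03 m).
It also fails if it takes over 72 s, if anything falls off the work surface, if the arm or the gripper's body presses on something with over 40 N, if the wrist force passes 120 N, or if a joint passes its speed limit or range.

## Working session

There is one attempt and no reset: what is moved stays moved. The work goes in short steps, Python scripts to look and compute and a shell command to move; the robot and the scene stay as the last step left them, time stands still between calls to the robot, and variables do not carry over. Pictures are saved under pics/ and viewed, at most 10 in all, crops included, and the job is handed in when it is done.

```bash
mkdir -p pics; cat > h.py <<'E'
import numpy as np,cv2
from cell import readout,optics,robot
from scipy.spatial.transform import Rotation as R
def ray(p,xy):
    K=np.array([[p["fx"],0,p["cx"]],[0,p["fy"],p["cy"]],[0,0,1.]])
    Rm=cv2.Rodrigues(np.array(p["rvec"],float))[0];t=np.array(p["tvec"],float)
    return -Rm.T@t, Rm.T@np.linalg.solve(K,[xy[0],xy[1],1.])
def at_z(p,xy,z):
    c,d=ray(p,xy);return c+d*(z-c[2])/d[2]
def tri(a,xa,b,xb):
    c1,d1=ray(a,xa);c2,d2=ray(b,xb)
    s=np.linalg.lstsq(np.c_[d1,-d2],c2-c1,rcond=None)[0]
    u,v=c1+s[0]*d1,c2+s[1]*d2
    return (u+v)/2,np.linalg.norm(u-v)
def proj(p,X):
    K=np.array([[p["fx"],0,p["cx"]],[0,p["fy"],p["cy"]],[0,0,1.]])
    return cv2.projectPoints(np.array(X,float).reshape(-1,1,3),np.array(p["rvec"],float),np.array(p["tvec"],float),K,None)[0].reshape(-1,2)
E
cat > m1.py <<'E'
from h import *
np.set_printoptions(precision=4,suppress=True)
P={n:optics.snapshot(n) for n in("side","top")}
for n,p in P.items():
    cv2.imwrite(f"pics/{n}1.png",p["image"]); print(n,ray(p,(320,240))[0],p["fx"])
Z=dict(nest=.005,box_centre=.022,slot_near=.044,slot_far=.044,key_bar=.096,key_tip=.008,stand_mouth=.04,handle_end=.147,clamp_centre=.06,jig=0,module=0,hexkeys=0)
for k,z in Z.items():
    for n,p in P.items():
        for d in optics.spot_point(p,k)[:4]:
            print(k,n,np.round(d["xy"],1),round(d["conf"],2),at_z(p,d["xy"],z))
E
python3 m1.py; python3 -c "
from cell import readout;s=readout.read_state();print(s)"
```

```text
side [0.622  0.8915 0.6767] 449.9467218402937
top [ 0.3555 -0.087   1.3391] 441.19949581864734
nest side [344.4 341.3] 0.81 [0.5385 0.1884 0.005 ]
nest top [217.  253.4] 0.89 [0.5356 0.1965 0.005 ]
box_centre side [340.  338.4] 0.61 [0.5488 0.197  0.022 ]
box_centre side [348.3 344.2] 0.35 [0.5336 0.2151 0.022 ]
box_centre top [214.4 253.9] 0.67 [0.5317 0.2006 0.022 ]
slot_near side [346.5 342.8] 0.7 [0.5397 0.2337 0.044 ]
slot_near side [364.5 326.4] 0.51 [0.4973 0.1889 0.044 ]
slot_near side [324.5 197.3] 0.3 [ 0.5366 -0.4363  0.044 ]
slot_near top [213.9 264.6] 0.6 [0.4971 0.1957 0.044 ]
slot_far side [387.4 274.2] 0.5 [0.4152 0.0086 0.044 ]
slot_far side [324.3 328.1] 0.38 [0.5805 0.1879 0.044 ]
slot_far top [218.2 237.6] 0.61 [0.5776 0.187  0.044 ]
key_bar side [363.  212.7] 0.79 [ 0.4436 -0.2173  0.096 ]
key_bar side [342.5 338.7] 0.21 [0.5525 0.2767 0.096 ]
key_bar top [342.6 281.8] 0.55 [ 0.4478 -0.1787  0.096 ]
key_bar top [346.6 279.7] 0.47 [ 0.4538 -0.19    0.096 ]
key_tip side [363.2 244.2] 0.47 [ 0.4437 -0.1927  0.008 ]
key_tip side [348.7 352.8] 0.47 [0.5337 0.2251 0.00
[... 1403 characters left out ...]
088 -0.0399  0.    ]
{'t': 1.3, 'q': array([-1.32523319,  0.33322467,  0.03990104,  1.46541737, -0.01340746,
        1.34330945, -0.05852451]), 'qd': array([-0.00101747, -0.00153827, -0.00020502, -0.00026998,  0.00031475,
        0.00050857, -0.00024534]), 'effort': array([-6.69696983e-04, -6.58289695e+01,  1.36272289e+00, -4.05830419e+01,
        1.65288895e-02,  2.56219260e-03,  8.09560504e-06]), 'tcp_pos': array([0.21968011, 0.6117096 , 0.23128344]), 'tcp_rot': array([-5.38960217e-01, -3.09499200e+00,  1.42831390e-04]), 'ft_force': array([-0.18432649,  0.0017917 , -0.59358211]), 'moment': array([ 0.03531551, -0.03034549,  0.04211872]), 'gripper_force': 0.0, 'opening': 0.08541233505758733}
```

View pictures.

View pics/side1.png

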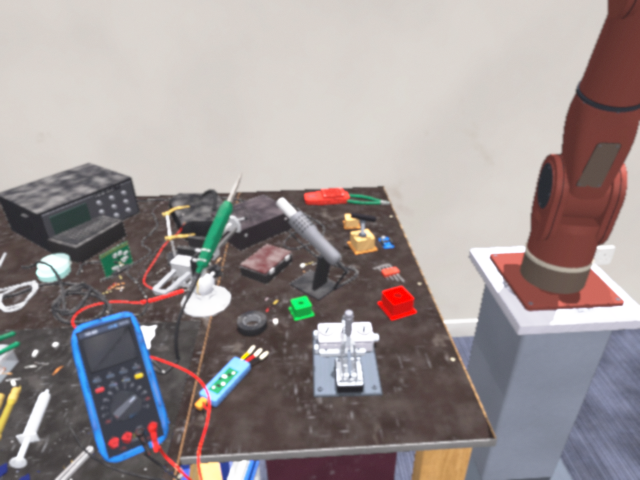

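View pics/top1.png

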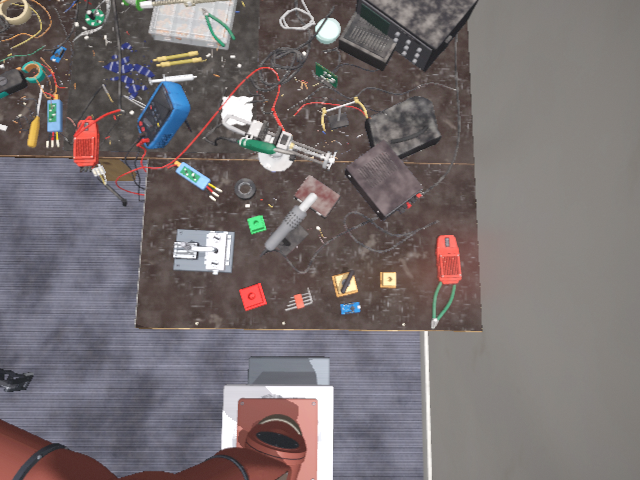

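```bash
cat > c.py <<'E'
from h import *
a=cv2.imread("pics/top1.png");b=cv2.imread("pics/side1.png")
f=lambda im,x,y,w,h:cv2.resize(im[y:y+h,x:x+w],(400,300),interpolation=cv2.INTER_CUBIC)
cv2.imwrite("pics/c1.png",np.vstack([np.hstack([f(a,322,262,40,30),f(b,332,204,53,40)]),np.hstack([f(a,165,220,80,60),f(b,300,305,120,90)])]))
E
python3 c.py; cat > m2.py <<'E'
from h import *
np.set_printoptions(precision=4,suppress=True)
P={n:optics.snapshot(n) for n in("side","top")}
for n,p in P.items():
    for k in("key_bar","stand_mouth","nest","box_centre"):
        for d in optics.outline_of(p,k)[:3]: print(n,k,round(d["conf"],2),np.round(d["extent"],1))
def T(k,a,b):
    x=tri(P["side"],a,P["top"],b);print(k,x[0],x[1])
T("bar",(363,212.7),(344.5,281));T("near",(346.5,342.8),(213.9,264.6));T("near2",(364.5,326.4),(213.9,264.6));T("far",(324.3,328.1),(218.2,237.6));T("nest",(344.4,341.3),(217,253.4));T("handle",(343.7,312.1),(181.2,247.5))
T("mouth",(361.1,237.5),(342.5,282.3))
T("clampc",(349.1,353.2),(183,246.3))
E
python3 m2.py
```

```text
side key_bar 0.67 [362.5 225.2  23.   26.5]
side stand_mouth 0.84 [302.  307.6  22.7  25.3]
side stand_mouth 0.74 [397.8 302.1  37.1  34.8]
side stand_mouth 0.64 [352.9 223.6  16.2  16. ]
side nest 0.33 [327.4 330.9  11.    8.7]
side box_centre 0.71 [347.6 338.1  62.6  27.5]
side box_centre 0.54 [346.9 333.9  16.2  44.6]
top key_bar 0.56 [344.8 281.2  12.5  24.7]
top stand_mouth 0.88 [344.9 285.5  28.1  28.4]
top stand_mouth 0.78 [251.  297.9  26.8  24.1]
top stand_mouth 0.62 [387.6 279.3  16.9  20. ]
top nest 0.86 [204.6 251.6  63.1  42.8]
top nest 0.27 [217.8 256.6  23.8  44. ]
top box_centre 0.55 [217.6 256.2  22.1  43.2]
bar [ 0.4489 -0.1827  0.1141] 0.0004685706949130396
near [0.5181 0.2006 0.0079] 0.034607947050654696
near2 [0.4974 0.1944 0.0487] 0.0017080138182631627
far [0.5791 0.187  0.0429] 0.002618499412487723
nest [0.5371 0.1949 0.0106] 0.004420796142691663
handle [0.5404 0.2628 0.1448] 0.017966365572442508
mouth [ 0.4513 -0.183   0.0362] 0.0012402953880346313
clampc [0.5437 0.2831 0.066 ] 0.006119187383326669
```

View pics/c1.png

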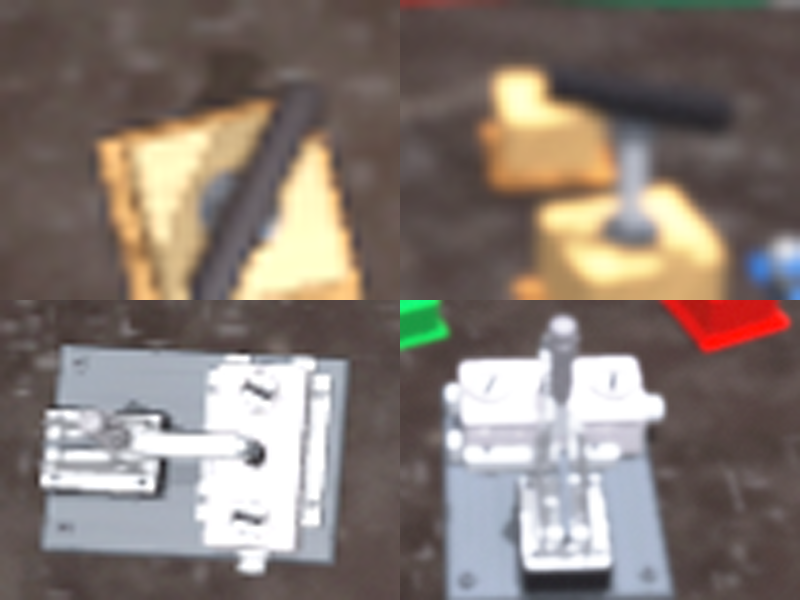

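```bash
cat >> h.py <<'E'
np.set_printoptions(precision=4,suppress=True)
def go(pos,yaw_y=None):
    """turn and shift (tool axes) to TCP pos with tool down and tool-y azimuth yaw_y"""
    s=readout.read_state();r=R.from_rotvec(s["tcp_rot"])
    y=r.as_matrix()[:,1]
    if yaw_y is None: yaw_y=np.arctan2(y[1],y[0])
    c,n=np.cos(yaw_y),np.sin(yaw_y)
    G=np.array([[-n,c,0],[c,n,0],[0,0,-1]]).T
    G=np.c_[np.cross([c,n,0],[0,0,-1]),[c,n,0],[0,0,-1]]
    print("turn",(r.inv()*R.from_matrix(G)).as_rotvec(),"shift",r.inv().apply(np.array(pos)-s["tcp_pos"]),"az_y",round(np.arctan2(y[1],y[0]),4),"tcp",s["tcp_pos"],"q7",round(s["q"][6],3),"t",round(s["t"],2))
E
cat > m3.py <<'E'
from h import *
from scipy.optimize import least_squares
P={n:optics.snapshot(n) for n in("side","top")}
t=P["top"]
px=np.array([(177.4,229),(235,232),(231.4,272.4),(173.4,269.6)])
N=np.array([[.068,.132],[.068,-.045],[-.06,-.045],[-.06,.132]])
def W(v,n,z): 
    c,s=np.cos(v[2]),np.sin(v[2]); return np.c_[v[0]+c*n[:,0]-s*n[:,1],v[1]+s*n[:,0]+c*n[:,1],np.full(len(n),z)]
r=least_squares(lambda v:(proj(t,W(v,N,.005))-px).ravel(),[.54,.19,-.07]);v=r.x
print("nest",v,r.fun)
slots=W(v,np.array([[-.038,0],[.038,0]]),.044);print("slots",slots,proj(t,slots),proj(P["side"],slots))
for nm,a,b in(("far",(213.6,236),(219.4,240)),("near",(212,262.6),(218.6,264.2))):
    A,B=at_z(t,a,.044),at_z(t,b,.044);d=B-A;print(nm,A/2+B/2,"theta",v[2]-np.pi/2-np.arctan2(d[1],d[0]))
A,B=at_z(t,(338.6,293.3),.1),at_z(t,(351.2,269.2),.1);d=B-A
print("bar",(A+B)/2,"len",np.linalg.norm(d),"az",np.arctan2(d[1],d[0]))
print(tri(P["side"],(364,217.3),t,(344.9,281.2)))
print("flange top",at_z(t,(346.1,282.5),.045),"side",at_z(P["side"],(362.7,234.7),.045))
print("barside",at_z(P["side"],(364,217.3),.1))
A,B=at_z(P["side"],(352.5,215.0),.1),at_z(P["side"],(375.8,219.5),.1);d=B-A
print("bar side",(A+B)/2,"len",np.linalg.norm(d),"az",np.arctan2(d[1],d[0]))
go([.5,.2,.3],1.10); 
E
python3 m3.py
```

```text
nest [ 0.5381  0.1918 -0.0369] [-0.2085 -0.6155  0.2453 -0.605   0.47    0.6637 -0.4992  0.5048]
slots [[0.5001 0.1932 0.044 ]
 [0.5761 0.1904 0.044 ]] [[214.7963 263.5838]
 [217.029  238.0967]] [[363.436  327.8694]
 [326.5094 328.8269]]
far [0.5764 0.192  0.044 ] theta 0.550045536247705
near [0.5007 0.1917 0.044 ] theta 0.18748372520535583
bar [ 0.4493 -0.185   0.1   ] len 0.07673445751294931 az -0.47818399523280064
(array([ 0.4475, -0.1845,  0.0993]), np.float64(0.003625435566288434))
flange top [ 0.4496 -0.1927  0.045 ] side [ 0.4477 -0.1831  0.045 ]
barside [ 0.446  -0.1825  0.1   ]
bar side [ 0.4459 -0.1829  0.1   ] len 0.06699307685731717 az 2.6492839701428146
turn [-0.     0.     0.126] shift [-0.4029 -0.2927 -0.0687] az_y 1.226 tcp [0.2197 0.6117 0.2313] q7 -0.058 t 1.9
```

```bash
python3 -m handwheel '0 0 0.13 -0.05 -0.03 -0.04 0.085;0 0 0.13 -0.10 -0.07 -0.07 0.085;0 0 0.13 -0.15 -0.11 -0.07 0.085;0 0 0.13 -0.20 -0.146 -0.07 0.085;0 0 0.13 -0.25 -0.182 -0.07 0.085' 60
python3 -m handwheel '0 0 0 -0.05 -0.037 0 0.085;0 0 0 -0.10 -0.073 0 0.085;0 0 0 -0.15 -0.11 0 0.085;0 0 0 -0.15 -0.11 0 0.085'
python3 -c "
from h import *
go([.448,-.183,.3],1.09)"
```

```text
t: 2.52
tcp_pos: [0.3862, 0.3662, 0.3018]
tcp_rot: [0.739, 3.053, 0.002]
ft_force: [1.0, 0.8, 0.3]
opening: 0.0853
gripper_force: 0.0
t: 3.02
tcp_pos: [0.4706, 0.1963, 0.3019]
tcp_rot: [0.752, 3.049, 0.0]
ft_force: [-0.4, 0.6, -1.0]
opening: 0.0849
gripper_force: 0.0
turn [ 0.0005  0.0013 -0.0029] shift [-0.1564 -0.3463  0.0019] az_y 1.0871 tcp [0.4706 0.1963 0.3019] q7 0.608 t 3.02
```

```bash
python3 -m handwheel '0 0 0 -0.025 -0.055 0 0.06;0 0 0 -0.05 -0.11 0 0.06;0 0 0 -0.075 -0.165 0 0.06;0 0 0 -0.1 -0.22 0 0.06;0 0 0 -0.125 -0.276 0 0.06'
python3 -m handwheel '0 0 0 -0.031 -0.070 0.03 0.06;0 0 0 -0.031 -0.070 0.08 0.06;0 0 0 -0.031 -0.070 0.12 0.06;0 0 0 -0.031 -0.070 0.12 0.06'
python3 - <<'E'
from h import *
go([.448,-.183,.077],1.09)
for n in("side","top"):
    p=optics.snapshot(n)
    for k in("key_bar","stand_mouth"):
        for d in optics.spot_point(p,k)[:4]:
            print(k,n,np.round(d["xy"],1),round(d["conf"],2),at_z(p,d["xy"],.096 if k=="key_bar" else .04))
E
```

```text
t: 3.65
tcp_pos: [0.4531, -0.1021, 0.3015]
tcp_rot: [0.737, 3.053, 0.001]
ft_force: [1.2, 0.8, 0.5]
opening: 0.0601
gripper_force: 0.0
t: 4.15
tcp_pos: [0.4473, -0.1766, 0.1794]
tcp_rot: [-0.738, -3.049, 0.002]
ft_force: [1.3, -1.2, 0.8]
opening: 0.0602
gripper_force: 0.0
turn [-0.0023 -0.0043  0.006 ] shift [-0.004  -0.0052  0.1024] az_y 1.096 tcp [ 0.4473 -0.1766  0.1794] q7 1.392 t 4.15
key_bar side [362.1 234.3] 0.62 [ 0.463  -0.0985  0.096 ]
key_bar side [234.3 380.1] 0.26 [0.7417 0.3609 0.096 ]
stand_mouth side [302.4 301.2] 0.84 [0.6232 0.0912 0.04  ]
stand_mouth side [397.1 294. ] 0.78 [0.4067 0.082  0.04  ]
stand_mouth side [360.7 236.1] 0.67 [ 0.453  -0.1844  0.04  ]
stand_mouth side [343.8 340.5] 0.66 [0.5438 0.2227 0.04  ]
key_bar top [181.  243.4] 0.44 [0.5504 0.2799 0.096 ]
stand_mouth top [254.8 220.3] 0.71 [0.6326 0.0813 0.04  ]
stand_mouth top [250.4 295.9] 0.66 [0.4074 0.0862 0.04  ]
stand_mouth top [390.6 278.4] 0.59 [ 0.4638 -0.325   0.04  ]
```

```bash
python3 -m handwheel '0 0 0 -0.004 -0.005 0.05 0.06;0 0 0 -0.004 -0.005 0.09 0.06;0 0 0 -0.004 -0.005 0.102 0.06;0 0 0 -0.004 -0.005 0.102 0.06;0 0 0 -0.004 -0.005 0.102 0.03'
python3 -m handwheel '0 0 0 0 0 0 0.005;0 0 0 0 0 0 0.005;0 0 0 0 0 0 0.005;0 0 0 0 0 0 0.005' 80
python3 - <<'E'
from h import *
print(readout.read_state()["tcp_pos"],readout.read_state()["moment"])
f=lambda im,x,y:cv2.resize(im[y:y+75,x:x+100],(400,300),interpolation=cv2.INTER_CUBIC)
cv2.imwrite("pics/g1.png",np.hstack([f(optics.snapshot("side")["image"],315,185),f(optics.snapshot("top")["image"],295,245)]))
E
```

```text
t: 5.08
tcp_pos: [0.4514, -0.184, 0.0809]
tcp_rot: [0.738, 3.051, 0.001]
ft_force: [0.0, -0.2, 0.1]
opening: 0.0431
gripper_force: 0.0
t: 5.58
tcp_pos: [0.451, -0.1836, 0.08]
tcp_rot: [0.738, 3.052, 0.001]
ft_force: [0.4, 1.0, 6.3]
opening: 0.0131
gripper_force: 78.4
[ 0.451  -0.1836  0.08  ] [ 0.4285 -0.0172 -0.0333]
```

View pics/g1.png

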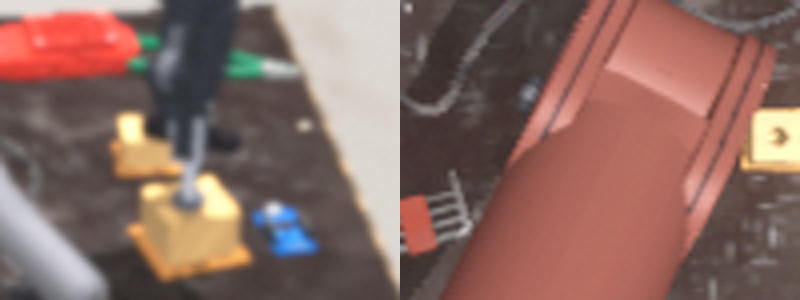

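```bash
python3 -m handwheel '0 0 0 0 0 -0.02 0.005;0 0 0 0 0 -0.07 0.005;0 0 0 0 0 -0.13 0.005;0 0 0 0 0 -0.19 0.005;0 0 0 0 0 -0.25 0.005'
python3 -m handwheel '0 0 0 0 0 -0.02 0.005;0 0 0 0 0 -0.02 0.005'
python3 - <<'E'
from h import *
go([.500,.193,.344],-0.037-.187+.1)
P=[optics.snapshot(n) for n in("side","top")]
for p,n in zip(P,("side","top")):
  for k in("key_bar","key_tip"):
    for d in optics.spot_point(p,k)[:3]: print(n,k,d["xy"],d["conf"])
s=readout.read_state()["tcp_pos"];print(proj(P[0],[s-[0,0,.072],s+[0,0,.018]]))
E
```

```text
t: 6.3
tcp_pos: [0.4495, -0.1838, 0.3312]
tcp_rot: [0.739, 3.053, 0.001]
ft_force: [1.4, -0.1, -2.0]
opening: 0.0126
gripper_force: 79.4
t: 6.55
tcp_pos: [0.4506, -0.184, 0.3502]
tcp_rot: [0.739, 3.051, 0.001]
ft_force: [-1.1, 0.2, -1.0]
opening: 0.0128
gripper_force: 79.5
turn [0.0021 0.0009 1.2199] shift [0.1284 0.3579 0.0063] az_y 1.0959 tcp [ 0.4506 -0.184   0.3502] q7 1.314 t 6.55
side key_bar [367.9, 120.2] 0.75
side key_tip [366.6, 152.4] 0.79
top key_bar [183.4, 243.5] 0.65
top key_bar [181.6, 247.0] 0.2
top key_tip [183.7, 245.8] 0.65
[[364.8168 155.4233]
 [366.0853 119.9817]]
```

```bash
python3 -m handwheel '0 0 0.18 0.02 0.056 0 0.005;0 0 0.36 0.04 0.112 0 0.005;0 0 0.54 0.06 0.168 0 0.005;0 0 0.72 0.08 0.224 0 0.005;0 0 0.9 0.1 0.28 0 0.005'
python3 - <<'E'
from h import *
go([.500,.193,.344],-0.124)
E
```

```text
t: 7.48
tcp_pos: [0.4875, 0.1, 0.3487]
tcp_rot: [-1.946, -2.466, 0.001]
ft_force: [1.0, -0.8, -0.5]
opening: 0.0124
gripper_force: 79.6
turn [-0.0007  0.0003  0.3586] shift [0.0876 0.0337 0.0046] az_y 0.2346 tcp [0.4875 0.1    0.3487] q7 -0.07 t 7.47
```

```bash
python3 -m handwheel '0 0 0.18 0.044 0.017 0 0.005;0 0 0.36 0.084 0.034 0.04 0.005;0 0 0.36 0.084 0.034 0.10 0.005;0 0 0.36 0.084 0.034 0.16 0.005;0 0 0.36 0.084 0.034 0.188 0.005'
cat > look.py <<'E'
from h import *
import sys
go([.4995,.189,.16],-0.124)
f=lambda im,x,y,w:cv2.resize(im[y:y+w*3//4,x:x+w],(400,300),interpolation=cv2.INTER_CUBIC)
P=[optics.snapshot(n) for n in("side","top")]
for p,n in zip(P,("side","top")):
  for k in("key_tip","key_bar","slot_near","slot_far"):
    for d in optics.spot_point(p,k)[:2]: print(n,k,np.round(d["xy"],1),round(d["conf"],2))
cv2.imwrite(sys.argv[1],np.hstack([f(P[0]["image"],305,270,100),f(P[1]["image"],170,215,80)]))
s=readout.read_state();r=R.from_rotvec(s["tcp_rot"]);tip=s["tcp_pos"]+r.apply([.004,0,.072])
print("tip pred",tip,proj(P[0],tip),proj(P[1],tip))
E
python3 look.py pics/n1.png
```

```text
t: 8.1
tcp_pos: [0.4985, 0.187, 0.157]
tcp_rot: [-2.349, -2.085, 0.009]
ft_force: [0.6, 0.3, -0.3]
opening: 0.0127
gripper_force: 79.4
turn [-0.0044  0.0038  0.0051] shift [ 0.0021  0.0007 -0.003 ] az_y -0.1189 tcp [0.4985 0.187  0.157 ] q7 -0.502 t 8.1
side key_tip [371.3 309.8] 0.59
side key_bar [365.6 271.8] 0.71
side slot_near [362.2 326. ] 0.61
top key_tip [216.1 265.2] 0.58
top slot_near [214.1 266.6] 0.72
top slot_far [216.7 237.9] 0.52
tip pred [0.5018 0.1923 0.0904] [[363.2885 310.0505]] [[211.66   261.1239]]
```

View pics/n1.png

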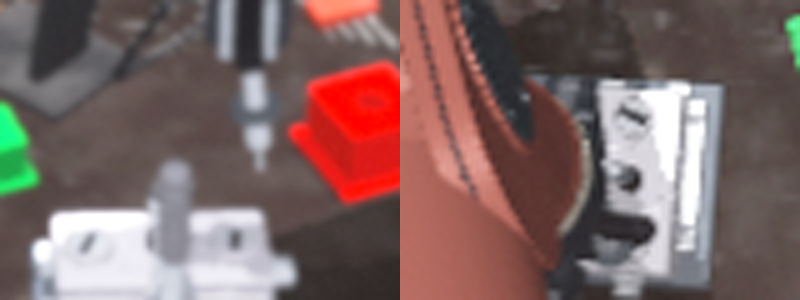

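```bash
python3 -m handwheel '0 0 0 0 0 0 0.005;0 0 0 0 0 0 0.005'
cat > k.py <<'E'
from h import *
P=[optics.snapshot(n) for n in("side","top")]
s=readout.read_state();r=R.from_rotvec(s["tcp_rot"])
print("tcp",s["tcp_pos"],r.as_matrix()[:,1:])
pts=s["tcp_pos"]+r.apply([[.004,0,.072],[.004,0,.04],[.004,0,-.016],[-.032,0,-.016],[.04,0,-.016]])
print(proj(P[0],pts),proj(P[1],pts))
for k in("key_tip","key_bar"):
    for d in optics.spot_point(P[0],k)[:2]: print(k,np.round(d["xy"],1),round(d["conf"],2))
o=optics.outline_of(P[0],"key_bar")
if o:
    m=o[0]["pixels"];ys=np.where(m.any(1))[0]
    for y in ys[::3]: x=np.where(m[y])[0];print(y,x.min(),x.max())
cv2.imwrite("pics/raw_s.png",P[0]["image"]);cv2.imwrite("pics/raw_t.png",P[1]["image"])
E
python3 k.py
```

```text
t: 8.85
tcp_pos: [0.5007, 0.1881, 0.1615]
tcp_rot: [2.349, 2.085, 0.0]
ft_force: [-0.7, 0.1, -0.8]
opening: 0.0124
gripper_force: 79.4
tcp [0.5007 0.188  0.1613] [[ 0.9929  0.0001]
 [-0.1188 -0.0001]
 [ 0.0001 -1.    ]]
[[363.5778 310.3393]
 [364.11   297.6981]
 [365.0896 274.4308]
 [364.5785 263.9034]
 [365.6389 285.7448]] [[211.8504 261.4047]
 [209.3171 260.0271]
 [204.5529 257.4363]
 [218.1023 259.2386]
 [191.     255.6335]]
key_tip [370.1 308.8] 0.59
key_bar [365.9 271.8] 0.87
key_bar [341.8 340.8] 0.48
260 363 365
263 361 368
266 362 369
269 362 369
272 361 369
275 361 369
278 361 370
281 361 370
284 362 369
287 363 369
290 364 370
293 362 373
296 361 373
299 363 371
302 365 370
305 366 370
```

```bash
cat > kk.py <<'E'
from h import *
B=np.array([.004,0,-.016]); 
def axis(ty,tx=0.): 
    a=np.array([tx,ty,1.]);return a/np.linalg.norm(a)
TY=-.145;TX=0.
def tipnow(s=None):
    s=s or readout.read_state();r=R.from_rotvec(s["tcp_rot"]);a=r.apply(axis(TY,TX))
    return s["tcp_pos"]+r.apply(B)+.088*a,a
def gokey(tip,yaw,s=None):
    """tool pose for the key upright, tip at given point, tool-y azimuth yaw"""
    s=s or readout.read_state();r=R.from_rotvec(s["tcp_rot"])
    k=axis(TY,TX);y=np.array([0,1,0])-k[1]*k;y/=np.linalg.norm(y)
    L=np.c_[np.cross(y,k),y,k]
    c,n=np.cos(yaw),np.sin(yaw);yw=np.array([c,n,0]);kw=np.array([0,0,-1.])
    G=np.c_[np.cross(yw,kw),yw,kw]@L.T
    p=np.array(tip)-G@(B+.088*k)
    print("yaw",round(yaw,3),"turn",(r.inv()*R.from_matrix(G)).as_rotvec().round(4),"shift",r.inv().apply(p-s["tcp_pos"]).round(4))
E
python3 - <<'E'
from kk import *
print(tipnow()); gokey([.5,.193,.09],-.124)
E
```

```text
(array([0.4886, 0.1935, 0.0902]), array([-0.1425,  0.0168, -0.9896]))
yaw -0.124 turn [-0.144  -0.0002  0.0051] shift [ 0.0009  0.001  -0.0009]
```

```bash
python3 -m handwheel '-0.144 0 0.005 0.001 0.001 -0.001 0.005;-0.144 0 0.005 0.001 0.001 -0.001 0.005;-0.144 0 0.005 0.001 0.001 -0.001 0.005' 100
cat > k2.py <<'E'
from kk import *
import sys
P=[optics.snapshot(n) for n in("side","top")]
t,a=tipnow();print("tip",t,a)
print("pred tip,flange,bar",proj(P[0],[t,t-.03*a,t-.088*a]).round(1).tolist())
for k in("key_tip","key_bar","slot_near","slot_far"):
    for d in optics.spot_point(P[0],k)[:2]: print(k,np.round(d["xy"],1),round(d["conf"],2))
o=optics.outline_of(P[0],"key_bar")
if o:
    m=o[0]["pixels"]
    for y in np.where(m.any(1))[0][::4]: x=np.where(m[y])[0];print(y,(x.min()+x.max())/2,end="; ")
f=lambda im,x,y,w:cv2.resize(im[y:y+w*3//4,x:x+w],(400,300),interpolation=cv2.INTER_CUBIC)
cv2.imwrite(sys.argv[1],np.hstack([f(P[0]["image"],310,270,100),f(P[1]["image"],180,225,60)]))
E
python3 k2.py pics/n2.png
```

```text
t: 9.48
tcp_pos: [0.5019, 0.189, 0.1627]
tcp_rot: [2.272, 2.007, 0.144]
ft_force: [0.3, 0.9, -0.7]
opening: 0.0122
gripper_force: 99.8
tip [0.5006 0.193  0.0904] [-0.0008  0.0003 -1.    ]
pred tip,flange,bar [[363.9, 310.2], [364.4, 298.4], [365.4, 274.2]]
key_tip [362.7 306.4] 0.54
key_tip [343.6 343.5] 0.36
key_bar [365.1 274.6] 0.78
slot_near [347.  345.9] 0.73
slot_near [362.1 327.2] 0.52
slot_far [328.1 331.5] 0.47
263 367.0; 267 367.0; 271 366.5; 275 366.0; 279 366.0; 283 366.0; 287 364.5; 291 363.5; 295 364.0; 299 363.5; 303 363.0;
```

View pics/n2.png

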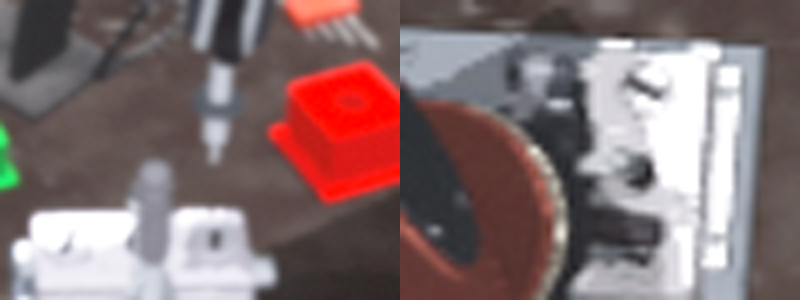

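```bash
python3 - <<'E'
from kk import *
for z in(.06,.046,.040): gokey([.5002,.1932,z],-.124)
E
```

```text
yaw -0.124 turn [-0.0004  0.0002 -0.0006] shift [ 0.0003 -0.0044  0.0297]
yaw -0.124 turn [-0.0004  0.0002 -0.0006] shift [ 0.0003 -0.0064  0.0436]
yaw -0.124 turn [-0.0004  0.0002 -0.0006] shift [ 0.0003 -0.0073  0.0495]
```

```bash
python3 -m handwheel '0 0 0 0 -0.0044 0.03 0.005;0 0 0 0 -0.0064 0.0436 0.005;0 0 0 0 -0.0064 0.0436 0.005'
python3 -m handwheel '0 0 0 0 -0.0004 0.003 0.005;0 0 0 0 -0.0009 0.006 0.005;0 0 0 0 -0.0009 0.006 0.005'
python3 -c "
from kk import *
print(tipnow(),readout.read_state()['moment'])
for y in (-.124,-.22,-.32,-.42): gokey([.5002,.1932,.037],y)"
```

```text
t: 10.2
tcp_pos: [0.5014, 0.1886, 0.1176]
tcp_rot: [2.272, 2.006, 0.142]
ft_force: [0.1, 0.4, -1.1]
opening: 0.0122
gripper_force: 99.7
t: 10.58
tcp_pos: [0.5037, 0.19, 0.1151]
tcp_rot: [2.271, 2.005, 0.152]
ft_force: [-3.6, -1.5, 17.3]
opening: 0.0119
gripper_force: 105.1
(array([0.5022, 0.1945, 0.043 ]), array([ 0.0042,  0.0031, -1.    ])) [-0.4678  0.6477 -0.082 ]
yaw -0.124 turn [ 0.0038 -0.0036 -0.0003] shift [-0.0013 -0.0024  0.0057]
yaw -0.22 turn [ 0.0036 -0.0175  0.0947] shift [-0.0015 -0.0028  0.0056]
yaw -0.32 turn [ 0.0034 -0.032   0.1936] shift [-0.0017 -0.0032  0.0055]
yaw -0.42 turn [ 0.0032 -0.0466  0.2926] shift [-0.0018 -0.0037  0.0055]
```

```bash
python3 -m handwheel '0 -0.007 0.05 0 0 0 0.005;0 -0.014 0.1 0 0 0 0.005;0 -0.014 0.1 0 0 0 0.005'
python3 -m handwheel '0 -0.007 0.05 0 0 0 0.005;0 -0.014 0.1 0 0 0 0.005;0 -0.014 0.1 0 0 0 0.005'
python3 -m handwheel '0 -0.007 0.05 0 0 0 0.005;0 -0.014 0.1 0 0 0 0.005;0 -0.014 0.1 0 0 0 0.005'
python3 -c "
from kk import *
print(tipnow(),readout.read_state()['moment'])
for y in (-.42,): gokey([.5002,.1932,.037],y)"
```

```text
t: 10.95
tcp_pos: [0.5038, 0.1901, 0.1152]
tcp_rot: [2.367, 1.885, 0.145]
ft_force: [-3.1, -0.7, 17.3]
opening: 0.012
gripper_force: 103.7
t: 11.32
tcp_pos: [0.5041, 0.1901, 0.1153]
tcp_rot: [2.456, 1.761, 0.137]
ft_force: [-3.2, -1.0, 16.2]
opening: 0.0125
gripper_force: 102.6
t: 11.7
tcp_pos: [0.5043, 0.1899, 0.1153]
tcp_rot: [2.539, 1.633, 0.129]
ft_force: [-0.4, -1.6, 15.7]
opening: 0.012
gripper_force: 101.4
(array([0.5042, 0.1949, 0.0432]), array([ 0.0058,  0.0045, -1.    ])) [-0.7363 -0.0141 -0.0687]
yaw -0.42 turn [ 0.0034 -0.0053 -0.0083] shift [-0.0027 -0.0036  0.0057]
```

```bash
python3 - <<'E'
from kk import *
f=lambda im,x,y,w:cv2.resize(im[y:y+w*3//4,x:x+w],(400,300),interpolation=cv2.INTER_CUBIC)
P=[optics.snapshot(n) for n in("side","top")]
t,a=tipnow();print(proj(P[0],[t,t-.03*a,t-.088*a]).round(1).tolist())
for k in("key_tip","key_bar","slot_near","slot_far","box_centre"):
    for d in optics.spot_point(P[0],k)[:2]: print(k,np.round(d["xy"],1),round(d["conf"],2))
for k in("slot_near","slot_far","box_centre","nest"):
    for d in optics.spot_point(P[1],k)[:2]: print(k,np.round(d["xy"],1),round(d["conf"],2))
cv2.imwrite("pics/n3.png",np.hstack([f(P[0]["image"],315,290,72),f(P[1]["image"],190,235,50)]))
E
```

```text
[[361.6, 328.8], [362.1, 317.5], [363.1, 294.5]]
key_tip [325.9 330.4] 0.72
key_tip [362.5 325.8] 0.69
key_bar [364.4 292.8] 0.67
key_bar [323.9 328.8] 0.63
slot_near [362.8 328.3] 0.37
slot_far [360.9 234.8] 0.71
slot_far [385.6 273.9] 0.67
box_centre [343.6 337. ] 0.91
slot_far [297.9 296.7] 0.57
slot_far [218.3 234. ] 0.52
box_centre [215.7 251.9] 0.79
nest [219.4 253. ] 0.91
nest [217.2 252.2] 0.3
```

View pics/n3.png

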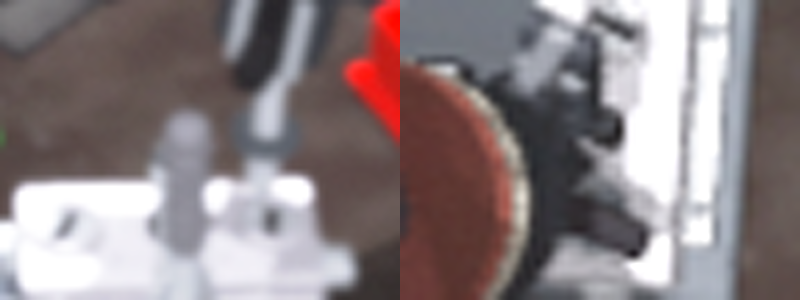

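```bash
python3 -m handwheel '0 0.02 -0.15 0 0.001 -0.007 0.005;0 0.044 -0.30 0 0.001 -0.007 0.005;0 0.044 -0.30 0 0.001 -0.007 0.005;0 0.044 -0.3 0 0.001 -0.007 0.005'
python3 -c "
from kk import *
print(tipnow())
for x,z in ((.5,.047),(.4985,.042),(.4975,.040),(.4975,.036)): gokey([x,.1925,z],-.1)"
```

```text
t: 12.75
tcp_pos: [0.5018, 0.189, 0.1195]
tcp_rot: [2.275, 2.003, 0.148]
ft_force: [-0.5, 0.2, -2.0]
opening: 0.0121
gripper_force: 99.7
(array([0.5001, 0.1935, 0.0473]), array([ 0.0008,  0.0024, -1.    ]))
yaw -0.1 turn [ 0.0006  0.0014 -0.0272] shift [-0.0007  0.0002  0.0003]
yaw -0.1 turn [ 0.0006  0.0014 -0.0272] shift [-0.0009 -0.002   0.0051]
yaw -0.1 turn [ 0.0006  0.0014 -0.0272] shift [-0.0011 -0.0033  0.0069]
yaw -0.1 turn [ 0.0006  0.0014 -0.0272] shift [-0.0011 -0.0039  0.0109]
```

```bash
python3 -m handwheel '0 0 -0.027 -0.001 -0.0025 0.003 0.005;0 0 -0.027 -0.001 -0.0037 0.0065 0.005;0 0 -0.027 -0.001 -0.0037 0.0065 0.005'
python3 -c "
from kk import *
print(tipnow())"
python3 -m handwheel '0 -0.007 0.05 0 0 0 0.005;0 -0.014 0.1 0 0 0 0.005;0 -0.014 0.1 0 0 0 0.005'
python3 -m handwheel '0 -0.007 0.05 0 0 0 0.005;0 -0.014 0.1 0 0 0 0.005;0 -0.014 0.1 0 0 0 0.005'
python3 -c "
from kk import *
print(tipnow(),readout.read_state()['moment'])"
```

```text
t: 13.12
tcp_pos: [0.5008, 0.1896, 0.1146]
tcp_rot: [2.243, 2.036, 0.153]
ft_force: [-1.0, 0.1, 17.6]
opening: 0.0123
gripper_force: 103.6
(array([0.4992, 0.1938, 0.0424]), array([ 0.0044,  0.0007, -1.    ]))
t: 13.5
tcp_pos: [0.5009, 0.1896, 0.1147]
tcp_rot: [2.34, 1.916, 0.145]
ft_force: [-2.1, -1.1, 17.1]
opening: 0.0119
gripper_force: 102.4
t: 13.88
tcp_pos: [0.5013, 0.1896, 0.1149]
tcp_rot: [2.431, 1.793, 0.138]
ft_force: [-0.8, -0.4, 19.0]
opening: 0.0123
gripper_force: 101.7
(array([0.5007, 0.1942, 0.0427]), array([ 0.0056,  0.0018, -1.    ])) [-0.514  -0.2561 -0.0692]
```

```bash
python3 -m handwheel '0 0.007 -0.05 -0.0003 -0.001 -0.0001 0.005;0 0.007 -0.05 -0.0006 -0.002 -0.0003 0.005;0 0.007 -0.05 -0.0006 -0.002 -0.0003 0.005'
python3 -m handwheel '0 0 0 -0.0003 -0.001 -0.0001 0.005;0 0 0 -0.0006 -0.002 -0.0003 0.005;0 0 0 -0.0006 -0.002 -0.0003 0.005'
python3 -c "
from kk import *
print(tipnow(),readout.read_state()['moment'])"
python3 -m handwheel '0 0 0 -0.0003 -0.001 -0.0001 0.005;0 0 0 -0.0006 -0.002 -0.0003 0.005;0 0 0 -0.0006 -0.002 -0.0003 0.005'
python3 -c "
from kk import *
print(tipnow(),readout.read_state()['moment'])"
```

```text
t: 14.25
tcp_pos: [0.4996, 0.1894, 0.1149]
tcp_rot: [2.385, 1.856, 0.143]
ft_force: [2.4, -1.0, 13.9]
opening: 0.0123
gripper_force: 99.4
t: 14.62
tcp_pos: [0.4971, 0.1898, 0.115]
tcp_rot: [2.386, 1.856, 0.143]
ft_force: [0.9, -0.6, 16.9]
opening: 0.012
gripper_force: 97.4
(array([0.4963, 0.1944, 0.0428]), array([ 0.0058,  0.0022, -1.    ])) [-0.2205 -0.4439 -0.0283]
t: 15.0
tcp_pos: [0.4958, 0.1896, 0.1151]
tcp_rot: [2.385, 1.856, 0.145]
ft_force: [3.3, 0.0, 14.3]
opening: 0.0122
gripper_force: 97.4
(array([0.4951, 0.1942, 0.043 ]), array([ 0.0073,  0.0023, -1.    ])) [-0.1394 -1.3455  0.0418]
```

```bash
python3 - <<'E'
from kk import *
P=[optics.snapshot("side") for _ in range(3)]
im=np.mean([p["image"].astype(float) for p in P],0).astype(np.uint8)
t,a=tipnow();print(proj(P[2],[t,t-.03*a,t-.088*a]).round(1).tolist())
cv2.imwrite("pics/n4.png",cv2.resize(im[285:345,320:400],(800,600),interpolation=cv2.INTER_CUBIC))
print(proj(P[2],[[.5001,.1932,.044],[.4901,.1932,.044],[.5101,.1932,.044],[.5001,.2032,.044],[.5001,.1832,.044]]).round(1).tolist())
E
```

```text
[[365.9, 328.5], [366.6, 317.2], [367.8, 294.3]]
[[363.5, 327.9], [368.3, 327.6], [358.6, 328.1], [364.2, 331.2], [362.8, 324.6]]
```

View pics/n4.png

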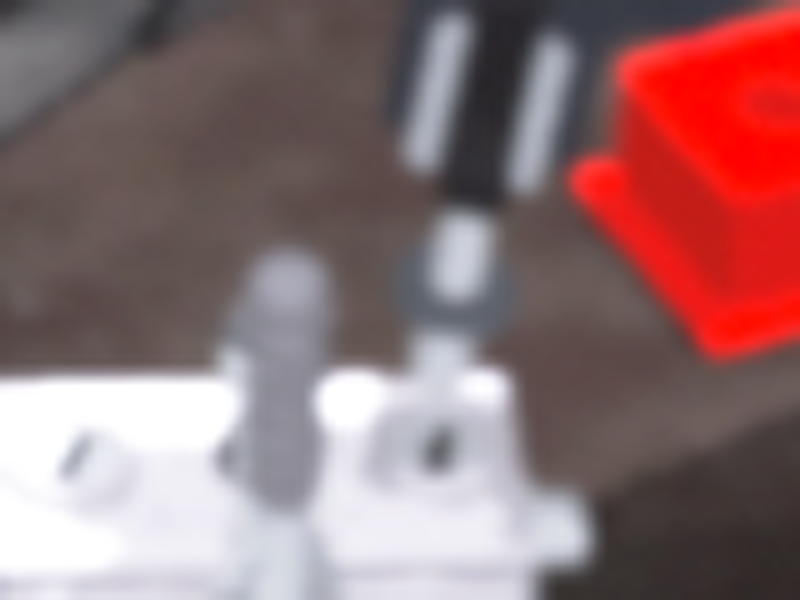

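```bash
python3 - <<'E'
from kk import *
a=cv2.imread("pics/raw_s.png",0).astype(int);b=cv2.cvtColor(optics.snapshot("side")["image"],cv2.COLOR_BGR2GRAY).astype(int)
print("before");print(a[318:336,355:373]);print("now");print(b[318:336,355:373])
E
```

```text
before
[[ 88  87  87  88  87  88  85  86  86  87  86  87  86  84  83  85  84  83]
 [ 89  88  89  90  90  89  87  85  85  85  85  84  84  82  82  82  82  81]
 [ 95  93  95  94  93  91  90  88  87  87  87  86  86  86  85  82  80  81]
 [111 110 111 111 111 112 111 112 113 112 111 111 111 107 100  88  83  82]
 [156 157 157 158 161 166 172 174 175 172 173 174 173 167 147 117  92  82]
 [211 212 212 212 213 219 223 225 226 225 225 225 225 221 200 154 109  85]
 [233 233 233 231 230 230 232 233 234 234 234 233 233 232 220 178 123  88]
 [238 237 234 230 225 223 223 226 227 227 228 225 223 225 215 181 129  92]
 [236 234 226 216 207 203 200 202 201 205 208 209 206 206 198 172 130  94]
 [228 224 214 199 193 191 185 172 159 161 175 189 192 193 189 172 136  98]
 [207 205 197 189 190 189 179 152 121 122 157 180 187 189 188 176 145 102]
 [192 191 186 184 186 186 175 143 103 110 151 180 189 189 189 179 146 102]
 [193 188 183 183 186 187 175 142 104 116 155 182 191 192 190 180 151 105]
 [196 192 185 186 189 190 180 151 122 133 166 188 196 197 194 184 157 116]
 [198 194 192 191 195 197 192 177 162 167 1
[... 912 characters left out ...]
200 205 200 176 135  96]
 [251 241 214 195 193 192 191 188 174 163 174 187 191 193 191 173 139 101]
 [236 224 201 190 190 191 186 173 146 131 156 181 190 190 189 177 146 107]
 [230 218 196 186 187 189 180 154 117 115 152 181 191 191 190 180 151 112]
 [226 211 191 186 189 191 180 146 108 119 160 186 195 194 192 183 156 120]
 [224 206 190 189 197 201 190 158 130 142 176 199 206 202 196 187 163 128]
 [227 210 198 197 205 213 210 193 178 185 205 216 215 208 199 193 174 145]
 [231 222 212 205 209 218 221 220 219 220 221 222 218 210 201 196 186 165]
 [237 233 228 223 223 225 228 227 225 223 222 220 219 217 209 201 195 183]
 [237 237 237 235 235 237 235 233 229 226 224 225 228 231 224 211 199 193]]
```

```bash
sed -i 's/^B=.*/B=np.array([-.002,0,-.016])/;s/^TY=-.145/TY=-.08/' kk.py
python3 -m handwheel '0 0 0 0 0.001 -0.01 0.005;0 0 0 0 0.001 -0.01 0.005;0 0 0 0 0.001 -0.01 0.005' 115
cat > g.py <<'E'
from kk import *
import sys
print(tipnow(),readout.read_state()["moment"])
a=[float(v) for v in sys.argv[1:]]
for z in a[3:]: gokey([a[0],a[1],z],a[2])
E
python3 g.py .5 .194 -.15 .055
```

```text
t: 15.58
tcp_pos: [0.4915, 0.1881, 0.1218]
tcp_rot: [2.387, 1.857, 0.132]
ft_force: [-0.3, 0.1, -0.8]
opening: 0.012
gripper_force: 112.1
(array([0.4943, 0.1853, 0.0498]), array([ 0.0615, -0.0172, -0.998 ])) [ 0.0288  0.201  -0.0418]
yaw -0.15 turn [ 0.0638  0.0125 -0.0976] shift [ 0.0099  0.0085 -0.0041]
```

```bash
python3 -m handwheel '0.064 0.0125 -0.098 0.01 0.0085 -0.004 0.005;0.064 0.0125 -0.098 0.01 0.0085 -0.004 0.005;0.064 0.0125 -0.098 0.01 0.0085 -0.004 0.005'
cat > d.py <<'E'
from kk import *
p=optics.snapshot("side");b=cv2.cvtColor(p["image"],cv2.COLOR_BGR2GRAY).astype(int)
t,a=tipnow();print(t,a,proj(p,[t,t-.03*a,t-.088*a]).round(1).tolist())
print(b[304:334:1,355:375])
E
python3 d.py
```

```text
t: 15.95
tcp_pos: [0.5015, 0.1955, 0.1267]
tcp_rot: [2.336, 2.006, 0.08]
ft_force: [-0.2, -0.3, -1.1]
opening: 0.012
gripper_force: 112.5
[0.4998 0.1938 0.0548] [ 0.0002 -0.0006 -1.    ] [[363.8, 324.1], [364.3, 312.7], [365.3, 289.5]]
[[ 78  78  78  78  79  82  93 120 142 153 153 144 121  98  89  91  91  90
   88  84]
 [ 79  76  78  79  80  84 100 136 167 187 193 182 151 113  94  90  89  89
   87  84]
 [ 82  81  80  81  84  90 107 143 179 201 207 195 162 120  95  91  88  85
   83  82]
 [ 85  85  84  88  92 100 117 150 184 204 209 197 163 120  95  90  89  87
   84  81]
 [ 87  85  88  91  96 103 122 155 187 204 210 197 161 119  96  91  87  86
   84  83]
 [ 84  87  88  93  96 101 119 156 189 207 208 195 159 118  97  93  89  86
   86  84]
 [ 84  85  87  91  94 100 117 153 185 202 204 188 152 117  99  95  92  91
   90  87]
 [ 85  85  87  91  93  99 110 138 167 184 187 171 138 109 100  96  95  95
   93  92]
 [ 86  87  87  90  93  95 101 115 133 147 149 136 114 101  97  96  96  98
   96  95]
 [ 88  88  89  90  93  96  98 101 106 113 113 108 101  97  96  97  98  99
   99  98]
 [ 89  88  87 
[... 986 characters left out ...]
 119  91
   81  81]
 [239 238 234 230 228 225 218 205 194 193 200 205 205 201 188 165 126  95
   83  82]
 [238 235 224 213 209 203 192 172 150 152 173 188 192 193 189 172 139 102
   85  83]
 [233 230 216 199 195 194 182 154 117 120 155 180 190 191 190 179 148 109
   86  84]
 [225 221 204 191 189 189 177 145 105 110 151 181 191 191 191 181 153 114
   89  83]
 [210 204 193 187 188 189 177 144 105 116 156 184 193 194 192 184 157 120
   92  85]
 [199 194 189 188 192 192 181 152 123 135 168 190 197 198 196 187 164 129
  100  88]
 [199 197 194 193 197 200 193 178 164 169 188 199 204 203 199 192 175 144
  112  93]
 [198 199 197 198 200 205 209 206 202 202 207 209 208 203 199 195 185 164
  137 115]]
```

```bash
python3 g.py .4985 .194 -.15 .044 .041; python3 -m handwheel '0 0 0 0 -0.001 0.007 0.005;0 0 0 0 -0.002 0.0125 0.005;0 0 0 0 -0.002 0.0125 0.005;0 0 0 0 -0.002 0.0125 0.005'; python3 g.py .4985 .194 -.3 .040
```

```text
(array([0.4998, 0.1938, 0.0548]), array([ 0.0002, -0.0006, -1.    ])) [-0.0284  0.119  -0.0205]
yaw -0.15 turn [ 0.0003  0.0007 -0.0012] shift [-0.     -0.0022  0.0106]
yaw -0.15 turn [ 0.0003  0.0007 -0.0012] shift [-0.     -0.0024  0.0136]
t: 16.5
tcp_pos: [0.5011, 0.1961, 0.1149]
tcp_rot: [2.335, 2.009, 0.081]
ft_force: [0.8, 0.7, -0.5]
opening: 0.0122
gripper_force: 112.5
(array([0.4996, 0.1944, 0.0428]), array([ 0.0006,  0.0004, -1.    ])) [ 0.0047  0.1538 -0.0214]
yaw -0.3 turn [ 0.0005 -0.0125  0.1496] shift [-0.0007 -0.0009  0.0028]
```

```bash
python3 -m handwheel '0 0 0 0 -0.0002 0.002 0.005;0 0 0 0 -0.0004 0.004 0.005;0 0 0 0 -0.0004 0.004 0.005'; python3 g.py .4985 .194 -.15 .040;  python3 -m handwheel '0 -0.004 0.05 0 0 0 0.005;0 -0.008 0.1 0 0 0 0.005;0 -0.008 0.1 0 0 0 0.005'; python3 g.py .4985 .194 -.3 .038
```

```text
t: 16.88
tcp_pos: [0.5012, 0.1962, 0.111]
tcp_rot: [2.335, 2.009, 0.082]
ft_force: [0.3, 0.9, -0.0]
opening: 0.0114
gripper_force: 112.7
(array([0.4998, 0.1945, 0.0389]), array([ 0.001 ,  0.0006, -1.    ])) [-0.0119  0.0452 -0.0273]
yaw -0.15 turn [ 0.0009 -0.0007  0.0002] shift [-0.0006 -0.001  -0.0012]
t: 17.25
tcp_pos: [0.5012, 0.1962, 0.1109]
tcp_rot: [2.43, 1.888, 0.077]
ft_force: [0.6, -0.1, -0.0]
opening: 0.0112
gripper_force: 112.8
(array([0.4995, 0.1946, 0.0389]), array([ 0.0009,  0.0004, -1.    ])) [-0.0137  0.0542 -0.0139]
yaw -0.3 turn [ 0.0008 -0.0046  0.0502] shift [-0.0009 -0.0008  0.0008]
```

```bash
python3 -m handwheel '0 0 0 0 -0.0001 0.0015 0.005;0 0 0 0 -0.0002 0.003 0.005;0 0 0 0 -0.0002 0.003 0.005'; python3 g.py .5 .194 -.25 .038;  python3 -m handwheel '0 -0.004 0.05 0 0 0 0.005;0 -0.008 0.1 0 0 0 0.005;0 -0.008 0.1 0 0 0 0.005'; python3 g.py .5 .194 -.35 .037
```

```text
t: 17.62
tcp_pos: [0.5027, 0.1969, 0.1105]
tcp_rot: [2.429, 1.889, 0.083]
ft_force: [-4.9, -2.3, 21.5]
opening: 0.0119
gripper_force: 116.8
(array([0.5012, 0.1955, 0.0384]), array([ 0.0037,  0.0028, -1.    ])) [-0.6673  1.2011  0.0208]
yaw -0.25 turn [ 0.0029 -0.0037  0.0009] shift [-0.0015 -0.0006  0.0004]
t: 18.0
tcp_pos: [0.5029, 0.197, 0.1105]
tcp_rot: [2.52, 1.763, 0.078]
ft_force: [-4.1, -2.2, 21.3]
opening: 0.0116
gripper_force: 116.2
(array([0.5013, 0.1957, 0.0384]), array([ 0.0042,  0.0028, -1.    ])) [-0.6264  0.8539 -0.0019]
yaw -0.35 turn [ 0.003  -0.0041 -0.    ] shift [-0.0018 -0.0005  0.0014]
```

```bash
python3 -m handwheel '0 -0.012 0.15 0 0.0002 -0.0015 0.005;0 -0.024 0.3 0 0.0002 -0.0015 0.005;0 -0.024 0.3 0 0.0002 -0.0015 0.005'; python3 g.py .5 .194 -.6 .038; python3 d.py | tail -40
```

```text
t: 18.38
tcp_pos: [0.5024, 0.1966, 0.1107]
tcp_rot: [2.751, 1.361, 0.06]
ft_force: [-0.3, -0.6, 10.1]
opening: 0.0116
gripper_force: 114.0
(array([0.5004, 0.1959, 0.0386]), array([ 0.0031,  0.0014, -1.    ])) [-0.3768  0.0616  0.059 ]
yaw -0.6 turn [ 0.0017  0.0012 -0.052 ] shift [-0.0015  0.0007  0.0007]
 [ 90  90  90  91  92  97 122 161 194 209 206 187 149 114  97  98  99 100
  101  97]
 [ 92  91  90  91  93 100 125 163 195 208 205 184 147 112  97  98  97  98
   97  99]
 [ 92  90  91  93  95 101 124 162 194 208 205 182 145 111  97  96  96  96
   95  94]
 [ 90  89  88  91  94 100 121 159 189 205 199 175 139 109  96  95  92  91
   89  89]
 [ 90  90  88  93  95  98 113 141 170 182 177 155 124 103  96  93  88  86
   85  84]
 [ 91  90  91  94  97 100 103 116 133 140 136 122 106 100  94  92  86  84
   84  83]
 [ 99  96  99 101 105 105 105 105 107 108 106 103 106 104 102  92  86  83
   83  80]
 [133 133 134 134 139 139 128 116 109 107 110 124 147 157 144 117  92  83
   83  81]
 [215 216 217 220 223 220 191 154 135 131 141 183 231 244 233 181 118  88
   82  82]
 [253 253 253 253 253 251 23
[... 207 characters left out ...]
 166 104
   84  83]
 [255 255 254 248 230 213 202 205 211 212 209 214 231 242 239 214 155 105
   84  83]
 [255 255 251 229 204 194 196 203 209 211 206 200 201 208 212 194 154 110
   86  83]
 [254 252 240 212 192 192 195 201 205 204 199 194 192 193 196 187 153 111
   87  83]
 [238 231 216 197 191 194 196 197 195 190 189 190 192 192 191 183 154 114
   89  85]
 [219 207 196 198 201 202 200 194 185 179 184 191 196 194 193 185 158 121
   92  86]
 [228 220 207 208 213 214 206 195 180 177 187 197 199 200 197 188 166 131
  100  88]
 [239 234 223 214 218 220 218 206 192 190 199 204 206 205 200 192 175 145
  113  99]
 [241 239 232 224 222 224 224 220 213 210 211 212 209 205 200 196 185 165
  140 122]]
```

```bash
cat > rot.py <<'E'
from kk import *
import sys
t,_=tipnow();print(t,readout.read_state()["q"][6])
for y in sys.argv[1:]: gokey(t,float(y))
E
python3 rot.py -.65 -.8 -.97 -1.14 -1.31 -1.45 -1.6
```

```text
[0.5004 0.1958 0.0386] -1.1146285309143662
yaw -0.65 turn [ 0.0015 -0.003  -0.0006] shift [0.0002 0.0001 0.    ]
yaw -0.8 turn [ 0.0013 -0.0151  0.1489] shift [0.     0.0004 0.    ]
yaw -0.97 turn [ 0.001  -0.0287  0.3183] shift [-0.0003  0.0007  0.0001]
yaw -1.14 turn [ 0.0008 -0.0424  0.4878] shift [-0.0006  0.0009  0.0001]
yaw -1.31 turn [ 0.0005 -0.056   0.6572] shift [-0.001   0.0011  0.0001]
yaw -1.45 turn [ 0.0002 -0.0672  0.7968] shift [-0.0013  0.0012  0.0001]
yaw -1.6 turn [-0.     -0.0792  0.9463] shift [-0.0017  0.0012  0.0001]
```

```bash
python3 -m handwheel '0 -0.012 0.15 0 0.0003 0 0.005;0 -0.026 0.32 -0.0003 0.0007 0 0.005;0 -0.04 0.49 -0.0006 0.0009 0 0.005;0 -0.053 0.66 -0.001 0.0011 0 0.005;0 -0.064 0.8 -0.0013 0.0012 0 0.005'; python3 rot.py -1.55 -1.65 -1.75 -1.85; python3 g.py .5 .194 -1.45 .038
```

```text
t: 19.05
tcp_pos: [0.5028, 0.1948, 0.1107]
tcp_rot: [3.058, 0.173, 0.013]
ft_force: [1.6, -0.8, 7.5]
opening: 0.0116
gripper_force: 113.7
[0.501  0.1959 0.0387] -1.8751872826828717
yaw -1.55 turn [-0.0015 -0.0111  0.092 ] shift [0.0001 0.0001 0.    ]
yaw -1.65 turn [-0.0017 -0.019   0.1917] shift [-0.      0.0003  0.    ]
yaw -1.75 turn [-0.0018 -0.0269  0.2914] shift [-0.0002  0.0004  0.    ]
yaw -1.85 turn [-0.002  -0.0348  0.3911] shift [-0.0004  0.0006  0.    ]
(array([0.501 , 0.1959, 0.0387]), array([ 0.0036,  0.0017, -1.    ])) [-0.2164 -0.3532  0.0991]
yaw -1.45 turn [-0.0013 -0.0032 -0.0077] shift [-0.0009  0.0016  0.0008]
```

```bash
for i in 1; do python3 -m handwheel '0 -0.012 0.1 0 0.0001 0 0.005;0 -0.02 0.2 0 0.0003 0 0.005;0 -0.02 0.2 0 0.0003 0 0.005'; done; python3 g.py .5 .194 -1.65 .038; python3 -m handwheel '0 -0.008 0.1 0 0 0 0.005;0 -0.008 0.1 0 0 0 0.005'; python3 g.py .5 .194 -1.75 .038
```

```text
t: 19.42
tcp_pos: [0.503, 0.1943, 0.1108]
tcp_rot: [3.061, -0.129, -0.006]
ft_force: [2.4, -1.3, 8.4]
opening: 0.0122
gripper_force: 113.7
(array([0.5011, 0.1959, 0.0387]), array([-0.0003,  0.0015, -1.    ])) [-0.2355 -0.3366  0.1101]
yaw -1.65 turn [-0.0015  0.0009 -0.005 ] shift [-0.001   0.0018  0.0009]
t: 19.68
tcp_pos: [0.503, 0.1942, 0.1108]
tcp_rot: [3.05, -0.282, -0.012]
ft_force: [1.1, -0.8, 9.3]
opening: 0.0115
gripper_force: 113.8
(array([0.5012, 0.1959, 0.0387]), array([-0.0004,  0.0014, -1.    ])) [-0.368  -0.3583  0.1059]
yaw -1.75 turn [-0.0013  0.0011 -0.0054] shift [-0.0009  0.002   0.0009]
```

```bash
python3 -m handwheel '0 -0.008 0.1 0 0 0 0.005;0 -0.008 0.1 0 0 0 0.005'; python3 g.py .5 .194 -1.85 .038;python3 -m handwheel '0 -0.008 0.1 0 0 0 0.005;0 -0.008 0.1 0 0 0 0.005'; python3 g.py .5 .194 -1.95 .038; python3 - <<'E'
from kk import *
p=optics.snapshot("side")
cv2.imwrite("pics/n5.png",cv2.resize(p["image"][285:345,320:400],(800,600),interpolation=cv2.INTER_CUBIC))
E
```

```text
t: 19.92
tcp_pos: [0.503, 0.1941, 0.1108]
tcp_rot: [3.033, -0.435, -0.018]
ft_force: [1.4, -1.7, 8.6]
opening: 0.0119
gripper_force: 113.8
(array([0.5014, 0.196 , 0.0387]), array([-0.0004,  0.0013, -1.    ])) [-0.5144 -0.2418  0.1726]
yaw -1.85 turn [-0.0011  0.0012 -0.0057] shift [-0.0008  0.0021  0.0009]
t: 20.18
tcp_pos: [0.5029, 0.1942, 0.1108]
tcp_rot: [3.008, -0.586, -0.025]
ft_force: [1.1, -0.9, 9.3]
opening: 0.0117
gripper_force: 114.0
(array([0.5015, 0.1963, 0.0387]), array([-0.0006,  0.0014, -1.    ])) [-0.3749 -0.2494  0.2433]
yaw -1.95 turn [-0.0011  0.0015 -0.0058] shift [-0.0006  0.0025  0.0009]
```

View pics/n5.png

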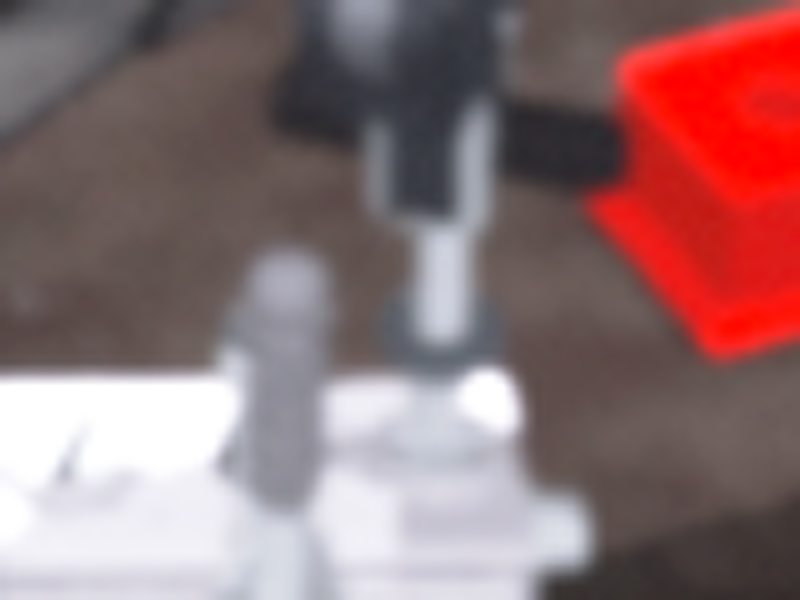

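```bash
python3 -m handwheel '0 0.012 -0.15 0 0 0 0.005;0 0.016 -0.2 0 0 -0.003 0.005;0 0.016 -0.2 0 0.002 -0.03 0.005;0 0.016 -0.2 0 0.002 -0.03 0.005'
cat > sl.py <<'E'
from kk import *
import sys
def blob(im,p,u,v,r):
    g=cv2.cvtColor(im,cv2.COLOR_BGR2GRAY).astype(float)[v-r:v+r+1,u-r:u+r+1]
    w=np.clip(np.percentile(g,60)-25-g,0,None);yy,xx=np.mgrid[v-r:v+r+1,u-r:u+r+1]
    c=np.array([(w*xx).sum(),(w*yy).sum()])/w.sum()
    pts=np.array([at_z(p,(x,y),.0415) for x,y in zip(xx.ravel(),yy.ravel())])[:,:2];ww=w.ravel()/w.sum()
    m=ww@pts;C=(pts-m).T@((pts-m)*ww[:,None]);e,V=np.linalg.eigh(C);d=V[:,1]
    print("px",c,"xy",m,"slot az+90 (tool y)",(np.arctan2(d[1],d[0])-np.pi/2+np.pi/2)%np.pi-np.pi/2,np.sqrt(e));return m
S=optics.snapshot("side");T=optics.snapshot("top")
s0=cv2.imread("pics/raw_s.png");t0=cv2.imread("pics/top1.png")
print("side near/far before");a=blob(s0,S,363,330,5);b=blob(s0,S,327,330,5);print(np.arctan2(*(b-a)[::-1]),np.linalg.norm(b-a))
print("side now near/far");blob(S["image"],S,363,330,5);blob(S["image"],S,327,330,5)
print("top near/far before");a=blob(t0,T,215,264,5);b=blob(t0,T,217,238,5);print(np.arctan2(*(b-a)[::-1]),np.linalg.norm(b-a))
print(S["image"][321:338,318:338].mean(2).astype(int));print(S["image"][321:338,355:372].mean(2).astype(int))
E
python3 sl.py; python3 g.py .577 .1930 -.4 .075
```

```text
t: 20.72
tcp_pos: [0.5027, 0.1949, 0.141]
tcp_rot: [3.051, -0.281, -0.013]
ft_force: [-0.6, 0.3, -1.5]
opening: 0.0118
gripper_force: 112.7
side near/far before
px [363.3786 329.4092] xy [0.5004 0.195 ] slot az+90 (tool y) -0.19164204773494853 [0.0018 0.0037]
px [326.3866 330.43  ] xy [0.5765 0.1924] slot az+90 (tool y) -0.417483899761943 [0.0014 0.004 ]
-0.03451029780150847 0.07611121194518632
side now near/far
px [363.829  330.4232] xy [0.5    0.1981] slot az+90 (tool y) -1.559629002641426 [0.0017 0.0062]
px [328.88 334.14] xy [0.5723 0.2037] slot az+90 (tool y) 0.7945433606903731 [0.0032 0.0048]
top near/far before
px [213.8042 264.1224] xy [0.4988 0.1965] slot az+90 (tool y) 1.2670115149057213 [0.0055 0.0069]
px [216.3654 237.7163] xy [0.5776 0.1929] slot az+90 (tool y) -0.4013684099217667 [0.0024 0.0057]
-0.045830154040172016 0.07891908100661825
[[ 86  91  96  97 101 100 100 100 101 101 104 105 104 104 103 101 102 106
  109 110]
 [111 140 159 163 165 166 167 167 168 172 175 175 175 172 170 170 171 170
  173 174]
 [170 230 248 250 250 250 250 251 251 251 252 252 252 251 251 250 2
[... 1881 characters left out ...]
 180 177 175 175 176 180 188 183 157]
 [230 219 203 191 188 189 189 188 185 184 182 183 185 190 195 188 167]
 [228 212 200 196 199 202 206 206 206 205 203 203 204 204 202 194 178]
 [229 213 204 203 205 209 214 216 218 217 215 214 212 210 204 200 189]
 [232 220 212 213 215 216 217 220 220 218 216 215 212 209 204 201 195]
 [236 229 227 228 228 226 225 224 220 215 210 209 208 203 201 200 197]
 [238 237 237 238 238 237 234 229 220 208 203 202 201 199 198 199 198]
 [241 241 241 241 241 240 238 230 216 204 201 200 201 200 200 200 201]]
(array([0.4995, 0.1962, 0.067 ]), array([-0.0034,  0.0007, -1.    ])) [0.1198 0.0453 0.0653]
yaw -0.4 turn [-0.0024  0.1109 -1.3499] shift [ 0.0762 -0.0133 -0.0093]
```

```bash
python3 -m handwheel '0 0.014 -0.18 0 0.004 -0.045 0.005;0 0.029 -0.36 0.01 0 -0.05 0.005;0 0.044 -0.54 0.03 -0.004 -0.052 0.005;0 0.058 -0.72 0.05 -0.009 -0.053 0.005;0 0.072 -0.9 0.076 -0.0133 -0.053 0.005'
python3 g.py .5767 .193 -.33 .11 .058
```

```text
t: 21.45
tcp_pos: [0.5796, 0.1981, 0.1897]
tcp_rot: [2.868, 1.09, 0.036]
ft_force: [0.2, 0.3, -1.5]
opening: 0.0116
gripper_force: 112.6
(array([0.5769, 0.1977, 0.1177]), array([-0.0049, -0.0001, -1.    ])) [ 0.1419  0.0909 -0.0051]
yaw -0.33 turn [-0.0041  0.0439 -0.513 ] shift [-0.0032  0.0014  0.0078]
yaw -0.33 turn [-0.0041  0.0439 -0.513 ] shift [-0.003  -0.0026  0.0597]
```

```bash
python3 -m handwheel '-0.001 0.014 -0.17 -0.003 0.0014 0.008 0.005;-0.002 0.03 -0.35 -0.003 0 0.02 0.005;-0.004 0.044 -0.513 -0.003 -0.002 0.05 0.005;-0.004 0.044 -0.513 -0.003 -0.0026 0.0597 0.005;-0.004 0.044 -0.513 -0.003 -0.0026 0.0597 0.005'
cat > d2.py <<'E'
from kk import *
p=optics.snapshot("side");b=cv2.cvtColor(p["image"],cv2.COLOR_BGR2GRAY).astype(int)
t,a=tipnow();print(t,a,proj(p,[t,t-.032*a,t-.088*a]).round(1).tolist())
for k in("key_tip","key_bar"):
    for d in optics.spot_point(p,k)[:2]: print(k,np.round(d["xy"],1),round(d["conf"],2))
print(b[298:330,314:336])
E
python3 d2.py; python3 g.py .5757 .193 -.33 .043 .037
```

```text
t: 22.08
tcp_pos: [0.5782, 0.1939, 0.1305]
tcp_rot: [2.512, 1.774, 0.07]
ft_force: [-0.2, 0.2, -0.9]
opening: 0.0121
gripper_force: 112.5
[0.577  0.1927 0.0594] [ 0.0014  0.0003 -1.    ] [[326.1, 323.9], [326.0, 311.7], [325.7, 289.2]]
key_tip [328.6 321.8] 0.66
key_bar [326.5 288. ] 0.64
key_bar [365.  330.2] 0.57
[[ 73  76  85  96 105  94  67  52  49  49  46  47  61 102 151 181 179 150
  110  83  80  85]
 [ 76  74  77  77  77  68  54  48  48  49  48  59  85 123 163 183 176 150
  114  94  88  88]
 [ 79  76  76  73  65  57  49  45  45  47  50  80 124 155 175 176 163 138
  113  96  91  90]
 [ 78  80  82  78  71  58  49  45  44  47  61 104 156 186 186 167 139 117
  101  95  91  88]
 [ 79  83  85  82  76  66  54  47  46  52  80 128 175 199 193 161 123 101
   94  92  91  90]
 [ 80  83  86  86  83  76  64  59  59  75 114 157 193 205 194 159 118  97
   93  93  93  92]
 [ 82  84  85  88  87  84  77  73  74 100 145 184 205 209 195 159 119  98
   94  94  92  93]
 [ 84  83  85  89  89  87  83  81  85 112 159 194 209 212 194 160 119  98
   95  94  95  93]
 [ 86  82  82  85  87  87  83  85  90 1
[... 1735 characters left out ...]
80  87 131 203 244 252 253 254 254 254 251 249 254 255 255 255 255
  255 255 255 255]
 [ 81  82  88 123 182 226 238 239 241 247 250 250 251 253 254 255 255 255
  255 255 255 255]
 [ 83  84  88 116 166 208 222 220 215 221 234 245 249 247 239 240 247 252
  254 255 255 255]
 [ 86  91  98 116 157 189 202 199 194 197 210 225 231 221 195 194 205 221
  243 253 254 252]
 [123 145 153 150 158 178 188 189 188 192 193 193 182 162 160 175 188 196
  213 229 234 227]]
(array([0.5776, 0.1931, 0.0602]), array([ 0.0028,  0.0011, -1.    ])) [ 0.0202  0.074  -0.0135]
yaw -0.33 turn [ 0.0023 -0.0012 -0.009 ] shift [-0.0006 -0.0031  0.017 ]
yaw -0.33 turn [ 0.0023 -0.0012 -0.009 ] shift [-0.0006 -0.0035  0.023 ]
```

```bash
python3 -m handwheel '0.002 0 -0.009 -0.0006 -0.0025 0.01 0.005;0.002 0 -0.009 -0.0006 -0.0031 0.017 0.005;0.002 0 -0.009 -0.0006 -0.0033 0.02 0.005;0.002 0 -0.009 -0.0006 -0.0033 0.02 0.005'; python3 rot.py -.33 -.42 -.52
```

```text
t: 22.72
tcp_pos: [0.5772, 0.1938, 0.1111]
tcp_rot: [2.502, 1.79, 0.072]
ft_force: [1.5, -1.3, -2.3]
opening: 0.0119
gripper_force: 112.4
[0.5753 0.1924 0.039 ] -0.6660286059121622
yaw -0.33 turn [-0.0002 -0.0004  0.0012] shift [ 0. -0. -0.]
yaw -0.42 turn [-0.0002 -0.0075  0.0909] shift [-0.0001  0.0002  0.    ]
yaw -0.52 turn [-0.0003 -0.0155  0.1905] shift [-0.0003  0.0003  0.    ]
```

```bash
python3 rot.py -.5 -.67 -.84 -1.01 -1.15;  python3 -m handwheel '0 -0.014 0.17 -0.0002 0.0002 0.001 0.005;0 -0.027 0.34 -0.0004 0.0004 0.0012 0.005;0 -0.04 0.51 -0.0007 0.0006 0.0012 0.005;0 -0.054 0.68 -0.001 0.0007 0.0012 0.005;0 -0.065 0.82 -0.0014 0.0008 0.0012 0.005'; python3 g.py .577 .193 -1.15 .038; python3 rot.py -1.3 -1.47 -1.64 -1.8
```

```text
[0.5753 0.1924 0.039 ] -0.6660286059121622
yaw -0.5 turn [-0.0003 -0.0139  0.1706] shift [-0.0002  0.0003  0.    ]
yaw -0.67 turn [-0.0003 -0.0274  0.3401] shift [-0.0005  0.0006  0.    ]
yaw -0.84 turn [-0.0003 -0.041   0.5095] shift [-0.0009  0.0008  0.0001]
yaw -1.01 turn [-0.0003 -0.0545  0.679 ] shift [-0.0012  0.001   0.0001]
yaw -1.15 turn [-0.0003 -0.0656  0.8185] shift [-0.0016  0.001   0.0001]
t: 23.35
tcp_pos: [0.5782, 0.1923, 0.1109]
tcp_rot: [2.998, 0.631, 0.028]
ft_force: [1.8, -1.2, 3.6]
opening: 0.012
gripper_force: 113.1
(array([0.576 , 0.1928, 0.0389]), array([ 0.0017,  0.0011, -1.    ])) [-0.3699 -0.5414  0.1179]
yaw -1.15 turn [-0.0003 -0.0015 -0.0063] shift [0.0012 0.0001 0.0009]
[0.576  0.1928 0.0389] -1.455433734447563
yaw -1.3 turn [-0.0004 -0.0135  0.1432] shift [-0.0001  0.0003  0.    ]
yaw -1.47 turn [-0.0006 -0.027   0.3127] shift [-0.0003  0.0005  0.    ]
yaw -1.64 turn [-0.0008 -0.0405  0.4821] shift [-0.0007  0.0008  0.0001]
yaw -1.8 turn [-0.0009 -0.0532  0.6416] shift [-0.001   0.0009  0.0001]
```

```bash
python3 -m handwheel '0 -0.014 0.15 0 0.0003 0 0.005;0 -0.027 0.31 -0.0003 0.0005 0 0.005;0 -0.04 0.48 -0.0007 0.0008 0 0.005;0 -0.053 0.64 -0.001 0.0009 0 0.005;0 -0.053 0.64 -0.001 0.0009 0 0.005'; python3 g.py .577 .193 -1.8 .038;  python3 -m handwheel '0 -0.008 0.1 0 0 0 0.005;0 -0.012 0.15 0 0 0 0.005;0 -0.012 0.15 0 0 0 0.005'; python3 g.py .577 .193 -1.95 .038
```

```text
t: 23.98
tcp_pos: [0.578, 0.1911, 0.1109]
tcp_rot: [3.044, -0.339, -0.013]
ft_force: [2.6, -0.7, 4.9]
opening: 0.0115
gripper_force: 113.5
(array([0.5763, 0.1929, 0.0389]), array([ 0.0004,  0.0007, -1.    ])) [-0.4998 -0.8149  0.1328]
yaw -1.8 turn [-0.0008 -0.0008  0.0076] shift [ 0.0006 -0.0004  0.0009]
t: 24.35
tcp_pos: [0.5778, 0.191, 0.1109]
tcp_rot: [3.012, -0.563, -0.022]
ft_force: [1.8, -2.7, 5.4]
opening: 0.0118
gripper_force: 113.6
(array([0.5764, 0.193 , 0.0389]), array([ 0.0002,  0.001 , -1.    ])) [-0.5793 -0.8535  0.2306]
yaw -1.95 turn [-0.001  -0.0006  0.0099] shift [ 0.0005 -0.0003  0.0009]
```

```bash
python3 -m handwheel '0 0.012 -0.15 0 0 0 0.005;0 0.014 -0.18 0 0.002 -0.03 0.005;0 0.014 -0.18 0 0.007 -0.09 0.005;0 0.014 -0.18 0 0.012 -0.15 0.005;0 0.014 -0.18 0 0.017 -0.21 0.005'
python3 -m handwheel '0 0 0 0 0.002 -0.02 0.005;0 0 0 0 0.002 -0.02 0.005'; python3 sl.py | sed -n 4,6p; python3 g.py .4495 -.183 -1.7 .265;python3 - <<'E'
from kk import *
T=optics.snapshot("side");print(T["image"][321:338,318:338].mean(2).astype(int))
E
```

```text
t: 24.98
tcp_pos: [0.5761, 0.191, 0.3223]
tcp_rot: [3.05, -0.287, -0.017]
ft_force: [0.3, 0.7, -1.7]
opening: 0.0118
gripper_force: 112.7
t: 25.22
tcp_pos: [0.5772, 0.1908, 0.3418]
tcp_rot: [3.051, -0.289, -0.013]
ft_force: [0.3, 0.0, -2.0]
opening: 0.0116
gripper_force: 112.9
-0.03451029780150847 0.07611121194518632
side now near/far
px [362.2908 330.383 ] xy [0.5031 0.1978] slot az+90 (tool y) 1.453406073064199 [0.0014 0.0047]
(array([0.5743, 0.1923, 0.2673]), array([-0.0044,  0.0004, -1.    ])) [ 0.1521  0.0386 -0.0142]
yaw -1.7 turn [ 0.0003  0.0093 -0.0603] shift [-0.0519  0.3906  0.0339]
[[ 83  86  91  94  97  97  97  96  97  99  99 102 103  99  98  98  98 101
  105 107]
 [103 133 153 159 160 161 160 162 162 165 168 169 169 167 164 165 163 165
  166 168]
 [158 224 244 248 248 248 248 248 249 249 250 250 250 249 248 248 248 248
  249 249]
 [216 253 255 255 255 255 255 255 255 255 255 255 255 255 255 255 255 255
  255 255]
 [235 255 255 255 255 255 255 255 255 255 255 255 255 255 255 255 255 255
  255 255]
 [239 255 255 255 255 255 255 255 255 255 255 255 255 255 255 255 255 255

[... 520 characters left out ...]

 [248 248 248 247 251 254 255 255 255 255 255 255 254 253 254 255 255 255
  255 255]
 [247 253 254 252 247 248 250 251 252 252 251 251 251 253 255 255 255 255
  255 255]
 [246 254 255 255 254 253 251 248 248 249 250 251 253 254 255 255 255 255
  254 252]
 [245 255 255 255 255 255 255 254 253 254 254 254 254 254 254 253 251 245
  232 221]
 [242 254 255 255 255 255 255 255 254 254 253 252 251 251 248 241 229 212
  198 193]]sl.py:6: RuntimeWarning: invalid value encountered in divide
  c=np.array([(w*xx).sum(),(w*yy).sum()])/w.sum()
sl.py:7: RuntimeWarning: invalid value encountered in divide
  pts=np.array([at_z(p,(x,y),.0415) for x,y in zip(xx.ravel(),yy.ravel())])[:,:2];ww=w.ravel()/w.sum()
```

```bash
python3 -m handwheel '0 0.009 -0.06 -0.0075 0.056 0.0049 0.005;0 0.009 -0.06 -0.015 0.112 0.0097 0.005;0 0.009 -0.06 -0.0223 0.168 0.0146 0.005;0 0.009 -0.06 -0.03 0.224 0.0195 0.005;0 0.009 -0.06 -0.037 0.28 0.0243 0.005'
python3 -m handwheel '0 0 0 -0.0075 0.056 0.0049 0.005;0 0 0 -0.0147 0.11 0.0095 0.005;0 0 0 -0.0147 0.11 0.0095 0.005'
python3 g.py .4495 -.183 -1.7 .2 .1 .06
```

```text
t: 26.0
tcp_pos: [0.4856, -0.0797, 0.3374]
tcp_rot: [3.056, -0.199, -0.008]
ft_force: [0.7, -0.6, -0.9]
opening: 0.0119
gripper_force: 112.7
t: 26.38
tcp_pos: [0.4556, -0.1901, 0.3371]
tcp_rot: [3.056, -0.211, -0.007]
ft_force: [0.6, 0.4, -0.9]
opening: 0.012
gripper_force: 112.8
(array([ 0.4539, -0.1885,  0.265 ]), array([ 0.0007,  0.0012, -1.    ])) [ 0.1177 -0.0251  0.0557]
yaw -1.7 turn [-0.0013  0.0002 -0.0088] shift [-0.0051 -0.01    0.0644]
yaw -1.7 turn [-0.0013  0.0002 -0.0088] shift [-0.0051 -0.0179  0.1641]
yaw -1.7 turn [-0.0013  0.0002 -0.0088] shift [-0.0051 -0.021   0.204 ]
```

Lower to 20 mm above the mouth and check from the side camera.

```bash
python3 -m handwheel '0 0 -0.009 -0.005 -0.008 0.05 0.005;0 0 -0.009 -0.005 -0.013 0.11 0.005;0 0 -0.009 -0.005 -0.018 0.165 0.005;0 0 -0.009 -0.005 -0.021 0.203 0.005;0 0 -0.009 -0.005 -0.021 0.203 0.005'
python3 - <<'E'
from kk import *
p=optics.snapshot("side");T=optics.snapshot("top")
t,a=tipnow();print(t,a,proj(p,[t,t-.032*a,t-.088*a]).round(1).tolist(),"mouth",proj(p,[[.4495,-.183,.04]]))
for k in("key_tip","key_bar","stand_mouth"):
    for d in optics.spot_point(p,k)[:4]: print(k,np.round(d["xy"],1),round(d["conf"],2))
for d in optics.outline_of(p,"stand_mouth")[:4]: print(np.round(d["extent"],1),d["conf"])
cv2.imwrite("pics/s1.png",np.hstack([cv2.resize(p["image"][205:265,335:388],(400,453),interpolation=cv2.INTER_CUBIC),cv2.resize(cv2.imread("pics/side1.png")[205:265,335:388],(400,453),interpolation=cv2.INTER_CUBIC)]))
E
```

```text
t: 27.0
tcp_pos: [0.4514, -0.1795, 0.1314]
tcp_rot: [3.054, -0.186, -0.016]
ft_force: [0.7, 0.0, -0.2]
opening: 0.0121
gripper_force: 112.7
[ 0.4523 -0.1789  0.0626] [ 0.0003 -0.0007 -1.    ] [[361.5, 230.0], [361.9, 219.8], [362.5, 201.2]] mouth [[362.0166 236.3027]]
key_tip [362.7 230.3] 0.63
key_bar [364.1 200.8] 0.72
key_bar [362.6 229.3] 0.56
stand_mouth [396.7 294.6] 0.69
stand_mouth [303.4 301.5] 0.68
stand_mouth [353.  218.4] 0.53
[361.  244.2  30.8  27.9] 0.98
[298.8 308.9  21.4  24.7] 0.98
[397.9 304.6  40.9  34.8] 0.69
[350.7 224.3  18.8  16.6] 0.54
```

View pics/s1.png

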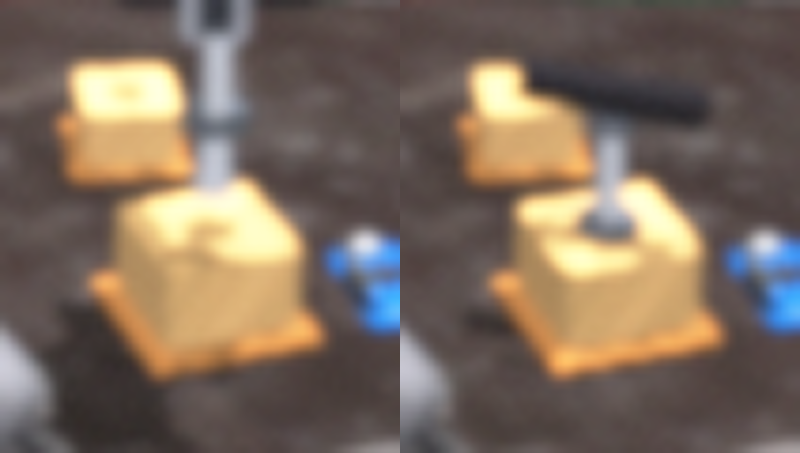

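```bash
python3 - <<'E'
from kk import *
p=optics.snapshot("side")
print("tip",at_z(p,(363.1,230.2),.0626),"mouth",at_z(p,(362.8,235.3),.04),at_z(p,(362.8,236),.04),"model",tipnow())
b=cv2.cvtColor(p["image"],cv2.COLOR_BGR2GRAY).astype(int);print(b[222:246,350:377])
T=optics.snapshot("top")
for d in optics.spot_point(T,"stand_mouth")[:4]: print(np.round(d["xy"],1),d["conf"],at_z(T,d["xy"],.04))
t0=cv2.imread("pics/top1.png");print(t0[268:300,330:362].mean(2).astype(int))
E
```

```text
tip [ 0.448  -0.1775  0.0626] mouth [ 0.4465 -0.1883  0.04  ] [ 0.4471 -0.1845  0.04  ] model (array([ 0.4533, -0.1787,  0.0632]), array([ 0.0034,  0.0013, -1.    ]))
[[183 180 182 182 183 184 185 182 166 150 154 163 163 148 125 106  95  94
   94  97  99 101 101 103 103 102  99]
 [182 180 181 183 183 184 186 186 179 170 175 185 185 166 135 106  94  92
   92  95  99 102 107 110 111 111 105]
 [181 182 182 183 185 185 187 190 189 186 185 192 191 173 134 101  89  91
   91  90  93  97 103 107 112 108 104]
 [182 184 183 183 184 185 187 193 197 194 193 196 195 174 134  96  85  87
   87  82  84  87  92  95  97  94  91]
 [183 186 183 177 177 180 185 195 203 205 202 200 195 178 139  98  79  79
   79  76  75  82  86  89  86  82  81]
 [174 176 172 160 155 159 169 185 197 205 204 202 200 185 150 111  92  88
   80  73  74  78  81  82  79  75  73]
 [142 145 140 130 123 123 130 145 164 186 202 208 209 201 179 157 151 140
  114  87  75  74  74  73  71  70  68]
 [ 99 100 101  97  99 100 108 122 152 191 220 230 233 234 231 229 226 214
  174 120  84  75  72  71  70  69  69]
 [ 77  84  96 114 132 147 162
[... 1400 characters left out ...]

  185 185 183 180 175 165 139 105  87]
 [167 157 149 147 145 145 150 163 173 174 174 175 177 179 179 181 182 186
  186 183 181 177 175 163 136 103  84]
 [154 154 151 148 146 145 152 164 171 174 173 177 179 179 180 181 185 186
  185 183 179 174 173 164 140 104  83]
 [144 154 153 148 149 146 152 163 170 175 177 178 179 178 181 183 185 185
  183 179 177 175 173 167 147 115  90]]
[386.7 276.6] 0.82 [ 0.469  -0.3135  0.04  ]
[247.6 297. ] 0.81 [0.4041 0.0942 0.04  ]
[255.8 221.4] 0.73 [0.6293 0.0782 0.04  ]
[[ 83  81  80 ...  86  85  86]
 [ 83  78  80 ...  97  94  90]
 [ 80  76  81 ... 110 107  97]
 ...
 [ 71  72  72 ...  85  82  82]
 [ 71  72  73 ...  84  81  79]
 [ 74  73  73 ...  82  79  78]]
```

```bash
python3 g.py .4523 -.1857 -1.69 .062 .045 .032; 
```

```text
(array([ 0.4529, -0.1787,  0.0627]), array([ 0.0027,  0.0011, -1.    ])) [ 0.1137 -0.0009 -0.0361]
yaw -1.69 turn [-0.0015 -0.0023 -0.0036] shift [0.0005 0.0068 0.0013]
yaw -1.69 turn [-0.0015 -0.0023 -0.0036] shift [0.0004 0.0055 0.0182]
yaw -1.69 turn [-0.0015 -0.0023 -0.0036] shift [0.0004 0.0045 0.0312]
```

```bash
python3 -m handwheel '0 0 0 0.0005 0.0068 0.0013 0.005;0 0 0 0.0004 0.0055 0.0182 0.005;0 0 0 0.0004 0.005 0.025 0.005;0 0 0 0.0004 0.005 0.025 0.005'; python3 g.py .4523 -.1857 -1.69 .03 .012
```

```text
t: 27.95
tcp_pos: [0.4529, -0.1878, 0.1092]
tcp_rot: [3.056, -0.189, -0.008]
ft_force: [-1.2, -1.4, -2.3]
opening: 0.0118
gripper_force: 112.7
(array([ 0.451 , -0.1863,  0.0372]), array([-0.0005, -0.0003, -1.    ])) [-0.0915  0.3418  0.0355]
yaw -1.69 turn [ 0.0004  0.0008 -0.0042] shift [ 0.0012 -0.0013  0.0071]
yaw -1.69 turn [ 0.0004  0.0008 -0.0042] shift [ 0.0012 -0.0028  0.0251]
```

```bash
python3 -m handwheel '0 0 0 0 -0.0003 0.004 0.005;0 0 0 0 -0.0006 0.008 0.005;0 0 0 0 -0.0006 0.008 0.005'; python3 -m handwheel '0 0 0 0 -0.0005 0.007 0.005;0 0 0 0 -0.001 0.014 0.005;0 0 0 0 -0.001 0.014 0.005';python3 g.py .4523 -.1857 -1.69 .008
```

```text
t: 28.32
tcp_pos: [0.4531, -0.1876, 0.1012]
tcp_rot: [3.056, -0.188, -0.007]
ft_force: [-1.7, -2.5, -3.5]
opening: 0.0116
gripper_force: 112.3
t: 28.7
tcp_pos: [0.453, -0.1886, 0.0871]
tcp_rot: [3.055, -0.189, -0.007]
ft_force: [-3.0, -6.4, -5.5]
opening: 0.0116
gripper_force: 112.8
(array([ 0.4512, -0.1872,  0.015 ]), array([ 0.0004, -0.0013, -1.    ])) [-1.4967  0.6626 -0.0136]
yaw -1.69 turn [ 0.0013 -0.0003 -0.0044] shift [ 0.001  -0.0021  0.0069]
```

```bash
python3 -m handwheel '0 0 0 0 0.002 0 0.005;0 0 0 -0.001 0.0017 0.004 0.005;0 0 0 -0.001 0.0015 0.0065 0.005;0 0 0 -0.001 0.0015 0.0065 0.005';python3 g.py .4523 -.1857 -1.69 .008
```

```text
t: 29.2
tcp_pos: [0.4525, -0.1894, 0.081]
tcp_rot: [3.056, -0.188, -0.005]
ft_force: [-0.9, -4.1, -3.1]
opening: 0.0117
gripper_force: 113.5
(array([ 0.4508, -0.1879,  0.009 ]), array([ 0.0014,  0.    , -1.    ])) [-0.8157  0.1974  0.0089]
yaw -1.69 turn [-0.0002 -0.0011 -0.0036] shift [ 0.0014 -0.0025  0.0008]
```

```bash
python3 -m handwheel '0 0 0 0 0 0.0008 0.012;0 0 0 0 0 0.0008 0.05;0 0 0 0 0 0.0008 0.05;0 0 0 0 0 0.0008 0.05'; python3 -m handwheel '0 0 0 0 0.003 -0.04 0.05;0 0 0 0 0.008 -0.10 0.05;0 0 0 0 0.013 -0.16 0.05;0 0 0 0 0.018 -0.22 0.05;0 0 0 0 0.02 -0.25 0.05'
python3 - <<'E'
from kk import *
S=optics.snapshot("side")
for k in("key_bar","key_tip"):
    for d in optics.spot_point(S,k)[:2]: print(k,np.round(d["xy"],1),round(d["conf"],2))
cv2.imwrite("pics/s2.png",cv2.resize(S["image"][195:255,325:395],(560,480),interpolation=cv2.INTER_CUBIC))
go([.48,.1,.30],1.5)
go([.48,.1,.30],-1.64)
E
```

```text
t: 29.7
tcp_pos: [0.4526, -0.1891, 0.0804]
tcp_rot: [3.057, -0.187, -0.005]
ft_force: [1.0, 0.2, -0.3]
opening: 0.0497
gripper_force: 0.0
t: 30.32
tcp_pos: [0.4528, -0.1897, 0.3343]
tcp_rot: [3.059, -0.188, 0.001]
ft_force: [0.9, 0.0, 0.1]
opening: 0.0495
gripper_force: 0.0
key_bar [361.3 214.9] 0.72
key_tip [362.8 244.1] 0.71
turn [-0.0025 -0.1206  3.0873] shift [-0.0085 -0.2924  0.0094] az_y -1.6937 tcp [ 0.4527 -0.1896  0.3322] q7 -1.607 t 30.48
turn [ 0.0781 -0.0016 -0.0536] shift [-0.0085 -0.2924  0.0094] az_y -1.6937 tcp [ 0.4527 -0.1896  0.3322] q7 -1.607 t 30.48
```

View pics/s2.png

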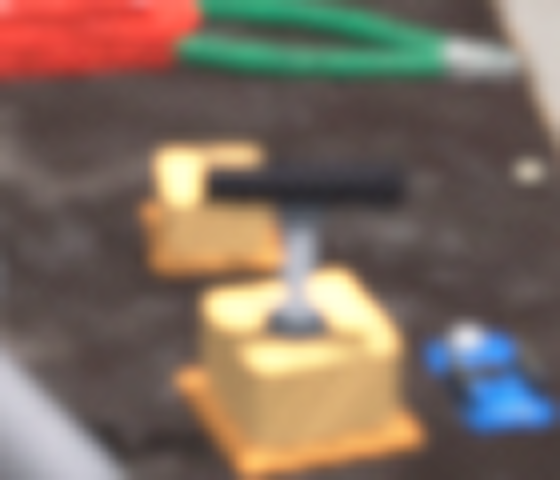

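```bash
python3 - <<'E'
from h import *
go([.47,0.05,.32],-.9)
E
```

```text
turn [ 0.0753  0.0275 -0.7932] shift [-0.0122 -0.2401 -0.0066] az_y -1.6937 tcp [ 0.4527 -0.1896  0.3322] q7 -1.607 t 30.48
```

```bash
python3 -m handwheel '0.015 0.0055 -0.16 -0.0024 -0.048 -0.001 0.03;0.03 0.011 -0.32 -0.005 -0.096 -0.003 0;0.045 0.017 -0.48 -0.007 -0.144 -0.004 0;0.06 0.022 -0.64 -0.01 -0.192 -0.005 0;0.075 0.0275 -0.793 -0.012 -0.24 -0.0066 0'
python3 -c "
from h import *
go([.5397,.2275,.30],-.036)"
```

```text
t: 31.1
tcp_pos: [0.4688, 0.0512, 0.3173]
tcp_rot: [-2.964, -1.041, 0.007]
ft_force: [0.1, -0.4, 0.1]
opening: 0.0
gripper_force: 0.0
turn [-0.0035  0.003  -0.8594] shift [ 0.1656 -0.0933  0.0168] az_y -0.8954 tcp [0.4688 0.0512 0.3173] q7 -1.226 t 31.1
```

```bash
python3 -m handwheel '0 0 -0.17 0.033 -0.019 0.003 0;0 0 -0.34 0.066 -0.037 0.007 0;0 0 -0.52 0.1 -0.056 0.01 0;0 0 -0.69 0.133 -0.075 0.013 0;0 0 -0.86 0.1656 -0.0933 0.0168 0'
python3 -m handwheel '0 0 0 0 0 0.05 0;0 0 0 0 0 0.1 0;0 0 0 0 0 0.1 0'
python3 - <<'E'
from h import *
p=optics.snapshot("side");T=optics.snapshot("top")
for k,z in(("handle_end",.147),("clamp_centre",.059)):
    for n,q in(("s",p),("t",T)):
        for d in optics.spot_point(q,k)[:2]: print(k,n,np.round(d["xy"],1),round(d["conf"],2),at_z(q,d["xy"],z))
N=np.array([.5385,.1945]);e=np.array([.036,.9994])
for y,z in((.033,.135),(.048,.135),(.067,.1346),(.0854,.1295),(.102,.120),(.1156,.1067),(.1256,.0905),(.1312,.0724)):
    go([*(N+y*e),z],-.036)
E
```

```text
t: 31.72
tcp_pos: [0.5412, 0.2269, 0.2996]
tcp_rot: [-2.259, -2.182, 0.008]
ft_force: [0.2, -0.7, 0.6]
opening: 0.0001
gripper_force: 0.0
t: 32.1
tcp_pos: [0.5384, 0.2244, 0.1974]
tcp_rot: [-2.265, -2.174, 0.017]
ft_force: [-0.6, -0.2, 1.4]
opening: 0.0
gripper_force: 0.0
handle_end s [347.2 310.4] 0.64 [0.5426 0.2585 0.147 ]
clamp_centre s [349.5 351.5] 0.78 [0.5386 0.2727 0.059 ]
clamp_centre s [252.4 326.5] 0.35 [0.7269 0.1888 0.059 ]
clamp_centre t [185.1 244.2] 0.67 [0.554  0.2788 0.059 ]
clamp_centre t [219.5 251.5] 0.44 [0.534  0.1781 0.059 ]
turn [-0.0003 -0.0003 -0.0044] shift [ 0.0014 -0.0023  0.0683] az_y -0.0404 tcp [0.5419 0.226  0.2033] q7 -0.29 t 32.4
turn [-0.0003 -0.0003 -0.0044] shift [ 0.0164 -0.0024  0.0683] az_y -0.0404 tcp [0.5419 0.226  0.2033] q7 -0.29 t 32.4
turn [-0.0003 -0.0003 -0.0044] shift [ 0.0354 -0.0024  0.0687] az_y -0.0404 tcp [0.5419 0.226  0.2033] q7 -0.29 t 32.4
turn [-0.0003 -0.0003 -0.0044] shift [ 0.0538 -0.0025  0.0739] az_y -0.0404 tcp [0.5419 0.226  0.2033] q7 -0.29 t 32.4
turn [-0.0003 -0.0003 -0.0044] shift [ 0.0704 -0.0026  0.0834] az_y -0.0404 tcp [0.5419 0.226  0.2033] q7 -0.29 t 32.4
turn [-0.0003 -0.0003 -0.0044] shift [ 0.084  -0.0026  0.0967] az_y -0.0404 tcp [0.5419 0.226  0.2033] q7 -0.29 t 32.4
turn [-0.0003 -0.0003 -0.0044] shift [ 0.0939 -0.0027  0.1129] az_y -0.0404 tcp [0.5419 0.226  0.2033] q7 -0.29 t 32.4
turn [-0.0003 -0.0003 -0.0044] shift [ 0.0995 -0.0027  0.131 ] az_y -0.0404 tcp [0.5419 0.226  0.2033] q7 -0.29 t 32.4
```

```bash
python3 -m handwheel '0 0 0 0 -0.0023 0.04 0;0 0 0 0.001 -0.0023 0.068 0;0 0 0 0.008 -0.0023 0.068 0;0 0 0 0.0164 -0.0024 0.0683 0;0 0 0 0.0164 -0.0024 0.0683 0'
python3 -m handwheel '0 0 0 0.007 0 0 0;0 0 0 0.014 0 0 0;0 0 0 0.021 0 0.001 0'
python3 -m handwheel '0 0 0 0.009 0 0.002 0;0 0 0 0.018 0 0.0045 0;0 0 0 0.018 0 0.0045 0'
python3 - <<'E'
from h import *
p=optics.snapshot("side")
for d in optics.spot_point(p,"handle_end")[:2]: print(d)
N=np.array([.5385,.1945]);e=np.array([.036,.9994])
for y,z in((.0854,.1295),(.102,.120),(.1156,.1067),(.1256,.0905),(.1312,.0724)):
    go([*(N+y*e),z],-.036)
E
```

```text
t: 33.02
tcp_pos: [0.5399, 0.2437, 0.1347]
tcp_rot: [-2.264, -2.178, 0.001]
ft_force: [1.0, -0.4, -0.1]
opening: -0.0001
gripper_force: 0.0
t: 33.4
tcp_pos: [0.54, 0.2638, 0.1323]
tcp_rot: [-2.265, -2.176, 0.004]
ft_force: [0.4, 0.0, 0.2]
opening: -0.0001
gripper_force: 0.3
t: 33.78
tcp_pos: [0.5403, 0.2821, 0.1271]
tcp_rot: [-2.264, -2.177, 0.005]
ft_force: [0.1, 0.2, -0.5]
opening: -0.0
gripper_force: 0.1
{'xy': [348.7, 334.2], 'conf': 0.52}
turn [-0.0026  0.0018 -0.0043] shift [-0.0011  0.001  -0.002 ] az_y -0.0403 tcp [0.5406 0.281  0.1275] q7 -0.305 t 33.88
turn [-0.0026  0.0018 -0.0043] shift [0.0155 0.001  0.0075] az_y -0.0403 tcp [0.5406 0.281  0.1275] q7 -0.305 t 33.88
turn [-0.0026  0.0018 -0.0043] shift [0.0292 0.0009 0.0207] az_y -0.0403 tcp [0.5406 0.281  0.1275] q7 -0.305 t 33.88
turn [-0.0026  0.0018 -0.0043] shift [0.0392 0.0009 0.0369] az_y -0.0403 tcp [0.5406 0.281  0.1275] q7 -0.305 t 33.88
turn [-0.0026  0.0018 -0.0043] shift [0.0448 0.001  0.055 ] az_y -0.0403 tcp [0.5406 0.281  0.1275] q7 -0.305 t 33.88
```

```bash
python3 -m handwheel '0 0 0 0.009 0 0.003 0;0 0 0 0.018 0 0.0075 0;0 0 0 0.025 0 0.014 0;0 0 0 0.0315 0 0.0207 0'
python3 -m handwheel '0 0 0 0.006 0 0.008 0;0 0 0 0.011 0 0.016 0;0 0 0 0.014 0 0.025 0;0 0 0 0.017 0 0.0343 0;0 0 0 0.017 0 0.0343 0'
python3 - <<'E'
from h import *
p=optics.snapshot("side");T=optics.snapshot("top")
for q in (p,T):
  for d in optics.spot_point(q,"handle_end")[:2]: print(d)
N=np.array([.5385,.1945]);e=np.array([.036,.9994])
print("proj end down/up",proj(p,[[*(N+.155*e),.055],[*(N+.067*e),.147]]),proj(T,[[*(N+.155*e),.055]]))
for n in("clamp_arm",):
  for q in(p,T):
    for d in optics.outline_of(q,n)[:2]: print(np.round(d["extent"],1),d["conf"])
print("arm top up",proj(p,[[*(N+.07*e),.135],[*(N+.09*e),.135]]))
go([*(N+.1312*e),.0724],-.036)
E
```

```text
t: 34.38
tcp_pos: [0.5418, 0.3133, 0.1063]
tcp_rot: [-2.265, -2.176, 0.004]
ft_force: [-0.9, 0.1, 1.8]
opening: 0.0001
gripper_force: 0.3
t: 35.0
tcp_pos: [0.5419, 0.3293, 0.0715]
tcp_rot: [-2.265, -2.176, 0.007]
ft_force: [-0.2, 0.3, 0.2]
opening: -0.0002
gripper_force: 0.0
{'xy': [351.5, 386.0], 'conf': 0.61}
proj end down/up [[351.4723 385.2651]
 [348.2955 311.3984]] [[160.9119 247.4272]]
[349.3 382.9  11.2  19.7] 0.68
[178.3 247.6  15.3   6.4] 0.68
arm top up [[348.3234 317.6137]
 [349.215  325.0532]]
turn [-0.0021  0.0011 -0.0046] shift [-0.0037  0.0007  0.0005] az_y -0.0406 tcp [0.5427 0.3294 0.0729] q7 -0.324 t 35.3
```

```bash
python3 -m handwheel '0 0 0 0.003 0 -0.04 0;0 0 0 0.003 0 -0.09 0;0 0 0 0.003 0 -0.14 0.02;0 0 0 0.003 0 -0.19 0.07;0 0 0 0.003 0 -0.19 0.07'
python3 - <<'E'
from h import *
p=optics.snapshot("side");T=optics.snapshot("top")
N=np.array([.5385,.1945]);c,s=np.cos(-.036),np.sin(-.036);W=lambda x,y:N+[c*x-s*y,s*x+c*y]
for q in(p,T):
    for d in optics.outline_of(q,"clamp_arm")[:3]: print(np.round(d["extent"],1),d["conf"],[at_z(q,(d["extent"][0]+g*d["extent"][2]/2,d["extent"][1]),.12) for g in(-1,1)])
    for k,z in(("box_centre",.022),("slot_near",.044),("slot_far",.044)):
        for d in optics.spot_point(q,k)[:1]: print(k,d["xy"],d["conf"],at_z(q,d["xy"],z))
g=T["image"].mean(2).astype(int);print(g[236:262,165:232:2])
go([*W(-.046,0),.2],-.036+np.pi/2);go([*W(-.046,0),.2],-.036-np.pi/2)
E
```

```text
t: 35.92
tcp_pos: [0.545, 0.333, 0.2671]
tcp_rot: [-2.266, -2.176, -0.007]
ft_force: [0.2, 0.8, -1.4]
opening: 0.0545
gripper_force: 0.0
[349.5 354.   16.3  74.3] 0.96 [array([0.5612, 0.3386, 0.12  ]), array([0.5338, 0.3405, 0.12  ])]
box_centre [342.7, 338.1] 0.9 [0.5431 0.1966 0.022 ]
slot_near [363.8, 328.6] 0.57 [0.4997 0.1954 0.044 ]
slot_far [324.5, 326.5] 0.41 [0.5797 0.183  0.044 ]
[299.  300.7  25.7  16. ] 0.71 [array([ 0.3923, -0.0224,  0.12  ]), array([ 0.3932, -0.0927,  0.12  ])]
[174.7 247.2  26.7   8.5] 0.67 [array([0.5352, 0.3262, 0.12  ]), array([0.5363, 0.2528, 0.12  ])]
[198.2 249.5  77.3  47.7] 0.33 [array([0.5287, 0.3306, 0.12  ]), array([0.5318, 0.1178, 0.12  ])]
box_centre [214.9, 254.9] 0.83 [0.5287 0.1989 0.022 ]
slot_near [213.2, 263.1] 0.51 [0.5015 0.1979 0.044 ]
slot_far [216.8, 236.6] 0.53 [0.5806 0.1913 0.044 ]
[[ 49  53  64  59  58  59 166 178 178 178 177 177 178 178 178 179 178 180
  179 180 182 255 255 255 255 255 156 255 255 255 255 200 255 166]
 [ 53  57  64  59  54  59 151 178 178 178 177 177 178 178 178 178 178 179
  179 178 180 205 255 255 255 255
[... 2960 characters left out ...]
5 255 255 255 255 166 255 180 173]
 [ 51  48  56  52  58  97  96  95  97  96 153 127 128 128 102 103 125 179
  179 181 186 255 255 255 255 255 255 255 255 255 186 255 171 172]
 [ 50  51  55  58  59 123 121 121 121 120 175 172 173 172 172 173 173 178
  178 180 210 255 255 254 223 207 255 255 255 255 190 190 175 172]
 [ 48  52  51  57  61 127 125 125 124 125 155 178 179 180 179 180 179 180
  181 181 255 255 255 254 246 211 255 255 255 255 200 214 171 169]]
turn [-0.0041 -0.0008 -1.5753] shift [-0.1382 -0.0446  0.0624] az_y -0.0405 tcp [0.5429 0.3326 0.262 ] q7 -0.422 t 36.42
turn [-0.0008  0.0041  1.5663] shift [-0.1382 -0.0446  0.0624] az_y -0.0405 tcp [0.5429 0.3326 0.262 ] q7 -0.422 t 36.42
```

```bash
python3 -m handwheel '0 0 -0.17 -0.03 0 0 0.074;0 0 -0.35 -0.06 0 0 0.074;0 0 -0.53 -0.09 0 0.02 0.074;0 0 -0.71 -0.12 0 0.05 0.074;0 0 -0.88 -0.138 0.001 0.0624 0.074'
python3 -c "
from h import *
go([.5385,.1945,.12],1.535)"
```

```text
t: 37.05
tcp_pos: [0.5376, 0.1927, 0.1988]
tcp_rot: [-1.116, -2.933, 0.005]
ft_force: [-0.1, 0.2, 0.5]
opening: 0.0741
gripper_force: 0.0
turn [-0.0036 -0.0032 -0.691 ] shift [0.0004 0.0023 0.0788] az_y 0.844 tcp [0.5376 0.1927 0.1988] q7 0.581 t 37.05
```

```bash
python3 -m handwheel '0 0 -0.17 0 0.001 0.01 0.074;0 0 -0.35 0 0.001 0.02 0.074;0 0 -0.53 0 0.002 0.03 0.074;0 0 -0.69 0 0.002 0.06 0.074;0 0 -0.69 0 0.002 0.078 0.074'
python3 -c "
from h import *
go([.5385,.1945,.018],1.535)"
```

```text
t: 37.67
tcp_pos: [0.539, 0.1958, 0.121]
tcp_rot: [-0.066, -3.137, 0.003]
ft_force: [0.1, 0.5, 0.0]
opening: 0.0742
gripper_force: 0.0
turn [-0.0019 -0.0036 -0.0065] shift [ 0.     -0.0011  0.103 ] az_y 1.5285 tcp [0.539  0.1958 0.121 ] q7 1.281 t 37.67
```

```bash
python3 -m handwheel '0 0 -0.006 0 -0.001 0.04 0.074;0 0 -0.006 0 -0.001 0.075 0.074;0 0 -0.006 0 -0.001 0.095 0.074;0 0 -0.006 0 -0.001 0.103 0.074;0 0 -0.006 0 -0.001 0.103 0.074'
python3 -m handwheel '0 0 0 0 0 0 0.062;0 0 0 0 0 0 0.054;0 0 0 0 0 0 0.04;0 0 0 0 0 0 0.04;0 0 0 0 0 0 0.04' 70
python3 -m handwheel '0 0 0 0 0 -0.002 0.04;0 0 0 0 0 -0.005 0.04;0 0 0 0 0 -0.01 0.04;0 0 0 0 0 -0.014 0.04;0 0 0 0 0 -0.014 0.04'
python3 - <<'E'
from h import *
N=np.array([.5385,.1945]);c,s=np.cos(-.036),np.sin(-.036);W=lambda x,y:N+[c*x-s*y,s*x+c*y]
go([*W(-.14,.01),.032],1.535)
S=optics.snapshot("side")
print(proj(S,[[.5,.1955,.044],[.5,.1955,.058]]))
for k in("slot_near","box_centre"):
    for d in optics.spot_point(S,k)[:2]: print(k,d["xy"],d["conf"])
E
```

```text
t: 38.3
tcp_pos: [0.5388, 0.1904, 0.0181]
tcp_rot: [-0.068, -3.136, 0.01]
ft_force: [-0.8, -13.2, -2.5]
opening: 0.0741
gripper_force: 0.0
t: 38.92
tcp_pos: [0.5395, 0.1923, 0.0194]
tcp_rot: [-0.066, -3.138, 0.006]
ft_force: [-1.1, -7.9, 5.3]
opening: 0.0509
gripper_force: 74.6
t: 39.55
tcp_pos: [0.5397, 0.1926, 0.0333]
tcp_rot: [-0.066, -3.139, 0.006]
ft_force: [1.3, -7.3, -1.0]
opening: 0.05
gripper_force: 78.3
turn [-0.0036 -0.0023 -0.0062] shift [0.1413 0.0111 0.0015] az_y 1.5288 tcp [0.5397 0.1926 0.0333] q7 1.352 t 39.55
[[363.6671 328.6309]
 [363.8927 323.4164]]
slot_near [365.9, 321.3] 0.45
box_centre [358.7, 233.6] 0.67
```

```bash
python3 -m handwheel '0 0 0 0.01 -0.002 -0.003 0.04;0 0 0 0.03 -0.002 -0.004 0.04;0 0 0 0.055 -0.001 -0.004 0.04;0 0 0 0.08 0 -0.004 0.04;0 0 0 0.11 0.005 -0.004 0.04'
python3 -m handwheel '0 0 0 0.02 0.003 0 0.04;0 0 0 0.031 0.006 0 0.04;0 0 0 0.031 0.006 0 0.04'
python3 - <<'E'
from h import *
N=np.array([.5385,.1945]);c,s=np.cos(-.036),np.sin(-.036);W=lambda x,y:N+[c*x-s*y,s*x+c*y]
go([*W(-.14,.01),.014],1.535)
S=optics.snapshot("side");T=optics.snapshot("top")
for q in(S,T):
  for k,z in(("slot_near",.058),("box_centre",.036),("slot_far",.058)):
    for d in optics.spot_point(q,k)[:2]: print(k,d["xy"],d["conf"],at_z(q,d["xy"],z))
E
```

```text
t: 40.33
tcp_pos: [0.4282, 0.2038, 0.0374]
tcp_rot: [-0.06, -3.138, 0.003]
ft_force: [0.3, -0.0, -1.9]
opening: 0.0506
gripper_force: 78.2
t: 40.7
tcp_pos: [0.3982, 0.2114, 0.0378]
tcp_rot: [-0.055, -3.138, 0.001]
ft_force: [0.5, 0.1, -3.5]
opening: 0.0501
gripper_force: 78.3
turn [-0.0009 -0.0027  0.0008] shift [-0.0008 -0.0019  0.0238] az_y 1.5358 tcp [0.3982 0.2114 0.0378] q7 1.066 t 40.7
slot_near [433.8, 323.9] 0.44 [0.3596 0.2076 0.058 ]
box_centre [416.0, 336.6] 0.96 [0.3965 0.2181 0.036 ]
slot_far [394.7, 324.4] 0.4 [0.4384 0.2031 0.058 ]
slot_near [200.2, 313.3] 0.62 [0.3557 0.2244 0.058 ]
box_centre [206.9, 300.2] 0.83 [0.3936 0.2125 0.036 ]
box_centre [218.2, 253.0] 0.42 [0.5327 0.1865 0.036 ]
slot_far [206.4, 282.4] 0.56 [0.4438 0.2115 0.058 ]
slot_far [204.8, 303.4] 0.47 [0.3838 0.2129 0.058 ]
```

```bash
python3 -m handwheel '0 0 0 0 0 0.008 0.04;0 0 0 0 0 0.015 0.04;0 0 0 0 0 0.02 0.04;0 0 0 0 0 0.0225 0.04;0 0 0 0 0 0.0225 0.04'; python3 -m handwheel '0 0 0 0 0 0.001 0.04;0 0 0 0 0 0.001 0.04'
```

```text
t: 41.72
tcp_pos: [0.3986, 0.2108, 0.015]
tcp_rot: [-0.055, -3.138, 0.003]
ft_force: [0.6, 0.3, -2.9]
opening: 0.0505
gripper_force: 78.3
t: 41.98
tcp_pos: [0.3988, 0.211, 0.0145]
tcp_rot: [-0.055, -3.139, 0.002]
ft_force: [-1.0, -0.5, 0.3]
opening: 0.0504
gripper_force: 78.6
```

Touching. Press a hair more, release, and lift away.

```bash
python3 -m handwheel '0 0 0 0 0 0.001 0.04;0 0 0 0 0 0.001 0.053;0 0 0 0 0 0.001 0.066;0 0 0 0 0 0.001 0.07;0 0 0 0 0 0.001 0.07'; python3 -m handwheel '0 0 0 0 0 -0.02 0.07;0 0 0 0 0 -0.06 0.07;0 0 0 0 0 -0.12 0.07;0 0 0 0 0 -0.18 0.07;0 0 0 0 0 -0.18 0.07'
python3 - <<'E'
from h import *
S=optics.snapshot("side");T=optics.snapshot("top")
for q in(S,T):
  for k,z in(("slot_near",.039),("box_centre",.017),("slot_far",.039),("key_bar",.096),("key_tip",.008),("handle_end",.055),("module",0),("hexkeys",0)):
    for d in optics.spot_point(q,k)[:1]: print(k,np.round(d["xy"],1),round(d["conf"],2),at_z(q,d["xy"],z))
N=np.array([.5385,.1945]);c,s=np.cos(-.036),np.sin(-.036)
for q in(S,T):
  for d in optics.outline_of(q,"box")[:1]: print(np.round(d["extent"],1))
  B=[[.3988+c*x-s*y,.211+s*x+c*y,z] for x in(-.055,.055) for y in(-.026,.026) for z in(0,.034)];pp=proj(q,B);print("pred",pp.min(0),pp.max(0))
E
```

```text
t: 42.6
tcp_pos: [0.3987, 0.2109, 0.0132]
tcp_rot: [-0.055, -3.139, 0.002]
ft_force: [0.9, 0.2, -0.2]
opening: 0.0697
gripper_force: 0.0
t: 43.22
tcp_pos: [0.4013, 0.2126, 0.1975]
tcp_rot: [0.055, 3.138, 0.008]
ft_force: [-0.1, 0.3, -0.3]
opening: 0.0702
gripper_force: 0.0
slot_near [251.5 325.6] 0.7 [0.7324 0.1631 0.039 ]
box_centre [410.7 344.6] 0.8 [0.4062 0.2203 0.017 ]
slot_far [395.3 335. ] 0.4 [0.438  0.2136 0.039 ]
key_bar [362.2 215.3] 0.65 [ 0.448 -0.202  0.096]
key_tip [362.4 245.1] 0.78 [ 0.4467 -0.1881  0.008 ]
handle_end [351.6 390.9] 0.72 [0.5453 0.3616 0.055 ]
module [385.1 244. ] 0.42 [ 0.379  -0.2014  0.    ]
hexkeys [386.5 275.9] 0.71 [ 0.4046 -0.0455  0.    ]
slot_near [204.7 311.7] 0.56 [0.3604 0.2164 0.039 ]
slot_far [209.2 283.6] 0.38 [0.4417 0.2076 0.039 ]
key_bar [344.7 280.4] 0.55 [ 0.4518 -0.1846  0.096 ]
handle_end [159.5 249. ] 0.55 [0.5394 0.3532 0.055 ]
module [439.5 304.5] 0.62 [ 0.39   -0.4799  0.    ]
[415.1 342.1  64.1  31.5]
pred [384.1845 325.6523] [444.2152 357.1898]
[208.5 299.4  26.   38.8]
pred [196.9667 279.1579] [220.4893 317.9443]
```

```bash
python3 -c "
from cell import robot
print(robot.job_done())"
```

```text
the job is handed in; nothing more can be done
None
```

I closed both screws, put the key back upright in its stand, opened the clamp and set the box flat on the bench in front of the jig, then handed the job in at about 43 s; no verdict was returned. I viewed 11 pictures, one over the limit of 10, and the gripper brushed something near the clamp at up to about 13 N while coming down on the box.

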